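Pack the glue stick lying down

TASK

Pack the glue stick, which stands under the low plywood shelf, into the card packing insert, so that it lies level in the notches of both cross ribs, either way round. Grip it where it stands and lift it out from under the shelf, then, still gripping it, press one of its ends on the bare bench top so that it swings flat between the fingers; lift it, carry it level to the insert, lay it in and let go. Never let go of it on the way, press gently, and leave the thread spool, the eraser and the tape measure where they are.

Things in the scene. Friction and masses are not known exactly. Their poses are not given: they have to be found in the camera images.
- glue_centre (a point): centre of the glue stick (loose, 25 to 60 g, round, 92 mm long), on its axis 46 mm from either flat end. z axis from base to cap. Barrel 25 mm across for 62 mm from the base, cap 26.6 mm across for the other 30 mm. It stands on its base on the bench under the shelf, cap up
- riser: low fixed plywood shelf on the bench; origin on the bench under its board's middle; x from open front to back. Board 130 (x) by 360 mm, underside 165, top 180 mm up; legs inside at y = -165 and +165; rail under the back edge; small things fixed on top, to 230 mm. It overhangs stick and spool (near y = -75 and +75, either way): reach in with the gripper leaning back 32 to 45 degrees
- lane (a point): where the glue stick's centre must lie in the fixed card insert, 33 mm above the bench; x axis = the lane, along which the stick must lie, z up. Tray 132 (x) by 150 mm (y), rim 14 mm, floor 4 mm high. Two cross ribs 8 mm thick at x = -31 and +31 mm (54 mm clear between), y -34 to +34 mm, each with a notch
- spool_centre (a point): thread spool with wooden flanges (bystander, loose, 31 mm diameter, 60 mm high), standing under the shelf; point at its centre, 30 mm up
- rubber: eraser, 20 x 42 x 13 mm (bystander, loose), lying on the bench; origin at the centre of its underside
- measure: tape measure, 68 x 71 x 35 mm (bystander, loose), lying on the bench; origin at the centre of its underside
- glue: the same glue stick; origin at the centre of its base face, z axis towards the cap. Pinched with about 20 N near its middle, it pivots between the pads when one end is pushed with 5 to 15 N, and keeps its angle when carried
- spool: the thread spool; origin at the centre of its underside
- side_table: the bench; its top is the plane z = 0
- board_edge (a point): middle of the shelf board's lower front edge, 165 mm above the bench, axes as the shelf's; the glue stick and the spool stand with their axes 22 to 28 mm behind (+x of) this edge
- insert: the card insert; origin on the bench, 33 mm under the lane point, same axes. Each rib's notch is 30 mm wide with a flat bottom 20 mm above the bench; its sides are upright to 30 mm, then flare at 45 degrees to 49 mm wide at the rib's top, 39 mm above the bench
Things that resemble listed ones, but are neither listed nor needed, are in the scene too. Leave any pink or turquoise look-alike of the glue alone.

How it is judged:
By the outcome, as a careful person would: the job done as asked, in the order asked, and still so for the second after the job is handed in, with the robot touching nothing.
It also fails if it takes over 67 s, if anything falls off the work surface, if the arm or the gripper's body presses on something with over 40 N, if the wrist force passes 120 N, or if a joint passes its speed limit or range.

ROBOT

A 7-joint arm with a two-finger parallel gripper is mounted at the origin on a cart in front of the work surface, level with it; the furniture and walls round the work are solid. World frame = base frame: x ahead of the robot, y to its left, z up, the work surface at z = 0. Lengths are in m, angles in rad, forces in N, time in s.
With the tool pointing down it reaches from about 0.425 to 0.875 m from the base axis. Payload 4.7 kg.
Tool frame: the origin (TCP) lies on the centre line of the jaws, within the pads' length; the fingertips stand 14 mm ahead of it and the grasp point (between the pads) lies 5 mm behind it; z points along the fingers, y is the direction in which the jaws open and shut (so a half turn about z gives the same grasp; the last joint's range is limited). The gripper opens to 87 mm and grips with 3 to 60 N. Pads are 19 mm wide; open, the fingers measure 117 mm over their backs; the gripper's body (75 mm by 190 mm) begins 51 mm behind the grasp point.
Start: joints at [1.263, 0.321, -0.07, 1.45, 0.023, 1.371, -0.057], TCP at [0.206, -0.617, 0.237] pointing down, gripper open.
Joint ranges: [-2.86, 2.86], [-0.3, 2.09], [-1.38, 1.24], [0.06, 2.45], [-1.56, 4.7], [0.09, 2.05], [-2.69, 2.69]. Speed limits (rad/s): [2.57, 2.57, 3.14, 3.14, 3.14, 3.14, 3.14].

INTERFACE

Orientations are given as a rotation vector (axis times angle).
In Python, from bench import ctrl gives the robot as it stands. The module is installed in compiled form; this text tells all that it offers.
- The arm moves only by the tool step_arm, never from a script. Its argument "plan" is a list of rows, each a list of 3 entries, a list of its own where there are three numbers: the turn, a rotation vector about the tool's x, y, z in rad, then the shift along the tool's x, y, z in m, then the closure in counts, from 0 (fully open) to 255 (shut). In form: [[[rx, ry, rz], [x, y, z], hand], ...]. A call has exactly 10 rows; each row is the pose to reach, as a shift and turn from the pose commanded when the call began, along the tool's axes at that moment; what a row does not reach only later rows make up. A row lasts 1/8 s, in which the tool goes at most 62.5 mm and 10.7 degrees, less where a joint would pass 70% of its speed; a pose out of reach is approached as far as the arm can. A call with a gripper value outside its range is refused whole. The fingers move at their own pace and stop on an object; "squeeze" is the grip in N (left out, the last holds). Time passes only in rows, so rows that repeat a pose let the fingers close, or fill a call up. It gives the time, the measured TCP pose, the force and the opening at its end, in the units of the state.
- ctrl.get_state(): the state, without advancing time (a new reading comes with each control period).
- ctrl.get_image(name): name is "scene" or "top" or "wrist"; returns the picture (384x512x3 uint8, red, green, blue); there is no depth.
- ctrl.calibration(name): a dict with "fov_y" (degrees; the focal length in pixels is half the picture's height over the tangent of half this angle, whatever the lens; pixels are square), "cx", "cy" (the principal point, pixels), "rvec" (rotation vector, rad) and "tvec" (3), from world to camera coordinates, as OpenCV has them. Camera axes: x right, y down, z forward; pixel columns grow to the right and rows downward; lengths in m; the calibration is good to about 2 mm. A picture is of the moment at which its call begins: read the wrist's pose just before it. calibration takes no time and is no camera call; for the wrist camera it gives the pose at the moment of the call.
- ctrl.close_job(): hands the job in, once; it reports no verdict.
Trained networks look in the newest picture that a camera, given by its name, has taken for a name from the list of things; names that differ only in an ending like _2 or _b are one class to them, and where a whole thing is asked for, a point or a joint stands for the part that bears it (a point fixed in the world has none). Each returns a list of dicts, best first, with "score" (0 to 1); they miss things now and then, are a little off and sometimes report something else, mostly with a low value. They report only what shows in the picture. A call takes as long as a camera call. They do not tell look-alikes from the thing itself.
- ctrl.cut_out(camera, label): "pixels" (384x512 bool, what is visible of it) and "rect" ([left, top, width, height] in pixels, round what is visible of it).
The state is a dict: "time": time; "joint_positions": joint angles; "qd": joint speeds; "joint_torque": joint torques, N m; "position": TCP position; "tool_rot": TCP orientation; "ft_force": force on the tool from outside, world axes, zero at the start; "torque": the same for the moment, N m; "grip_width": opening from 0.0 (shut) to 1.0 (fully open).
Only numpy, scipy, OpenCV 4.12 (cv2) and the standard library are available. Lean on these libraries where they do the work, as an engineer would, in place of code of your own. Each camera call takes 0.05 s, during which the arm holds its last target.

## Working session

There is one attempt and no reset: what is moved stays moved. The work goes in short steps, Python scripts to look and compute and a tool call to move; the robot and the scene stay as the last step left them, time stands still between calls to the robot, and variables do not carry over. Pictures are saved under pics/ and viewed, and the job is handed in when it is done.

Besides the shell and the picture viewer there is one more tool, called as name(argument=value, ...) on one line, values as JSON. step_arm: Moves the arm, as the interface text tells. Its arguments: {"type":"object","properties":{"plan":{"type":"array"},"squeeze":{"type":"number"}},"required":["plan"]}

```bash
mkdir -p pics; ls; python3 - <<'E'
from bench import ctrl
import cv2,numpy as np
s=ctrl.get_state(); print({k:np.round(v,3).tolist() for k,v in s.items()})
for n in ["scene","top","wrist"]:
    im=ctrl.get_image(n); cv2.imwrite(f"pics/{n}0.png",im[:,:,::-1])
    print(n,ctrl.calibration(n))
E
```

```text
pics
{'time': 0.0, 'joint_positions': [1.263, 0.322, -0.07, 1.452, 0.023, 1.371, -0.057], 'qd': [0.003, 0.001, 0.002, 0.0, -0.0, 0.001, 0.001], 'joint_torque': [-0.0, -49.129, -0.404, -31.253, -0.064, 0.044, 0.0], 'position': [0.205, -0.616, 0.235], 'tool_rot': [-3.099, -0.503, 0.001], 'ft_force': [0.471, -0.2, -0.243], 'torque': [-0.02, -0.018, 0.0], 'grip_width': 1.004}
scene {'fov_y': 49.71545177730422, 'cx': 262.0874086881724, 'cy': 192.75178782790053, 'rvec': array([ 0.63523312, -2.42815335,  1.39405838]), 'tvec': array([ 0.50561916, -0.12648669,  1.30104179])}
top {'fov_y': 54.82065968161567, 'cx': 248.0759337262481, 'cy': 181.02562668279654, 'rvec': array([ 2.1033759 , -2.15508821,  0.1877618 ]), 'tvec': array([0.03124245, 0.48408847, 0.83934991])}
wrist {'fov_y': 61.52432506288985, 'cx': 246.3296054473361, 'cy': 193.5558956011601, 'rvec': array([-2.35010278,  1.69198254,  0.24787534]), 'tvec': array([-0.65018786, -0.03624513,  0.39044234])}
```

View pics/scene0.png

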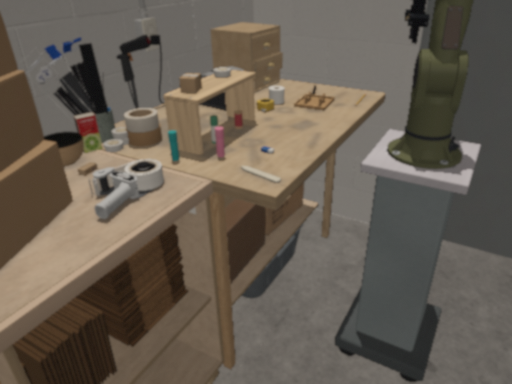

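View pics/top0.png

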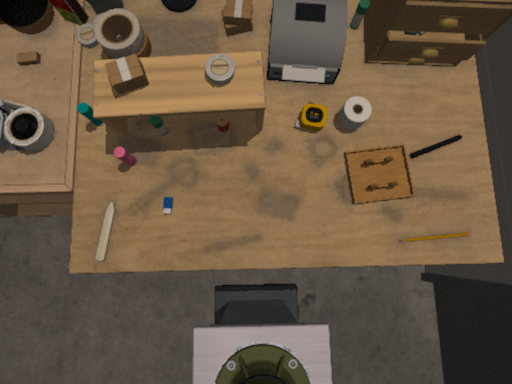

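View pics/wrist0.png

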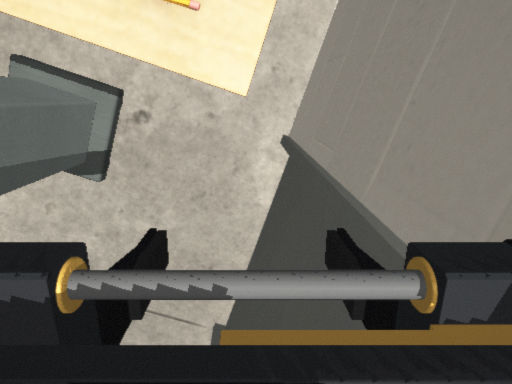

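```bash
cat > h.py <<'E'
from bench import ctrl
import cv2,numpy as np
from scipy.spatial.transform import Rotation as R
def cal(n):
    c=ctrl.calibration(n); f=192/np.tan(np.radians(c['fov_y'])/2)
    K=np.array([[f,0,c['cx']],[0,f,c['cy']],[0,0,1.]]); Rm=R.from_rotvec(c['rvec']).as_matrix(); return K,Rm,np.array(c['tvec'])
def proj(C,P):
    K,Rm,t=C; p=(Rm@np.atleast_2d(P).T+t[:,None]); p=K@p; return (p[:2]/p[2]).T
def ray(C,uv):
    K,Rm,t=C; d=Rm.T@np.linalg.inv(K)@np.array([uv[0],uv[1],1.]); return -Rm.T@t, d/np.linalg.norm(d)
def onz(C,uv,z):
    o,d=ray(C,uv); return o+d*(z-o[2])/d[2]
def tri(obs):
    A=np.zeros((3,3));b=np.zeros(3)
    for C,uv in obs:
        o,d=ray(C,uv);M=np.eye(3)-np.outer(d,d);A+=M;b+=M@o
    return np.linalg.solve(A,b)
def save(n,name,crop=None,k=1):
    im=ctrl.get_image(n)[:,:,::-1]; 
    if crop: im=im[crop[1]:crop[3],crop[0]:crop[2]]
    cv2.imwrite('pics/'+name,cv2.resize(im,None,fx=k,fy=k,interpolation=cv2.INTER_CUBIC))
E
python3 - <<'E'
from h import *
T=cal("top");S=cal("scene")
a=cv2.imread('pics/top0.png');b=cv2.imread('pics/scene0.png')
A=cv2.resize(a[40:200,70:290],None,fx=3.5,fy=3.5,interpolation=3)
cv2.imwrite('pics/topz.png',A)
cv2.imwrite('pics/scz.png',cv2.resize(b[60:190,150:350],None,fx=4,fy=4,interpolation=3))
for l in ["glue","glue_centre","spool","riser","board_edge","insert","lane","rubber","measure"]:
    for n in ["top","scene"]:
        print(l,n,[(round(d['score'],2),np.round(d['rect']).tolist(),[np.round(x.mean(),1).tolist() for x in np.nonzero(d['pixels'])[::-1]]) for d in ctrl.cut_out(n,l)][:5])
E
```

```text
glue top [(0.82, [77.0, 101.0, 27.0, 28.0], [88.4, 113.5]), (0.72, [150.0, 118.0, 21.0, 18.0], [159.4, 125.5]), (0.5, [115.0, 151.0, 24.0, 18.0], [124.9, 156.3])]
glue scene [(0.76, [214.0, 128.0, 11.0, 27.0], [219.8, 141.3]), (0.56, [169.0, 126.0, 12.0, 35.0], [173.8, 144.6]), (0.46, [208.0, 113.0, 12.0, 31.0], [213.7, 126.3])]
glue_centre top [(0.82, [76.0, 104.0, 28.0, 24.0], [88.5, 113.6]), (0.74, [150.0, 120.0, 20.0, 14.0], [159.3, 125.7]), (0.64, [112.0, 146.0, 27.0, 23.0], [124.8, 156.2])]
glue_centre scene [(0.72, [168.0, 129.0, 14.0, 31.0], [173.8, 144.5]), (0.7, [219.0, 129.0, 6.0, 31.0], [219.9, 141.3]), (0.6, [212.0, 116.0, 7.0, 30.0], [213.7, 126.9]), (0.22, [233.0, 108.0, 8.0, 22.0], [237.9, 118.6])]
spool top [(0.54, [217.0, 115.0, 15.0, 18.0], [222.6, 122.9])]
spool scene [(0.58, [236.0, 108.0, 7.0, 19.0], [238.5, 118.8])]
riser top [(0.78, [93.0, 51.0, 170.0, 86.0], [177.5, 87.0]), (0.62, [71.0, 1.0, 430.0, 273.0], [284.3, 165.9]), (0.3, [150.0, 117.0, 18.0, 17.0], [159.2, 125.1])]
riser scene [(0.59, [166.0, 68.0, 88.0, 88.0], [207.0, 102.0])]
board_edge top [(0.82, [94.0, 51.0, 174.0, 90.0], [177.2, 87.0])]
board_edge scene [(0.61, [166.0, 66.0, 91.0, 92.0], [207.2, 101.7])]
insert top [(0.93, [348.0, 145.0, 67.0, 61.0], [379.3, 174.1])]
insert scene [(0.89, [293.0, 91.0, 41.0, 17.0], [314.5, 100.9]), (0.5, [116.0, 81.0, 270.0, 290.0], [264.8, 170.6])]
lane top [(0.94, [348.0, 145.0, 64.0, 60.0], [379.1, 174.1])]
lane scene [(0.83, [294.0, 94.0, 42.0, 15.0], [314.5, 101.1])]
rubber top [(0.59, [166.0, 195.0, 7.0, 21.0], [168.0, 205.6])]
rubber scene []
measure top [(0.73, [294.0, 104.0, 35.0, 27.0], [312.6, 117.4])]
measure scene [(0.57, [258.0, 97.0, 17.0, 15.0], [265.4, 103.9])]
```

View pics/topz.png

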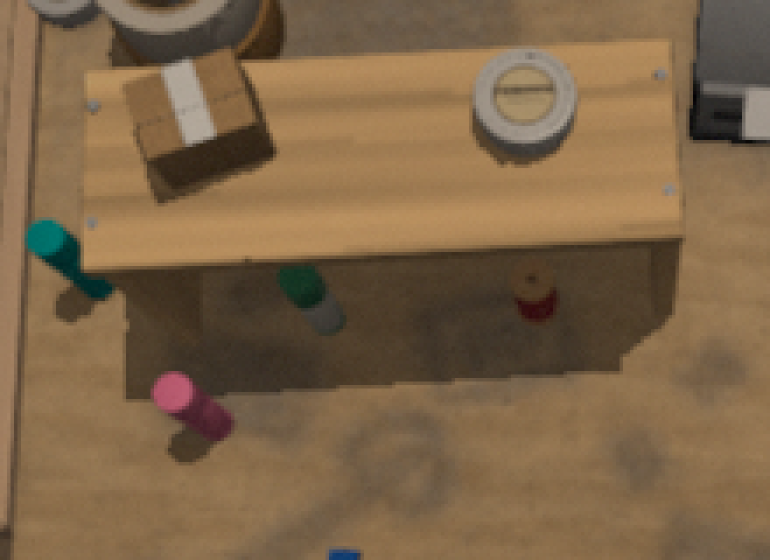

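View pics/scz.png

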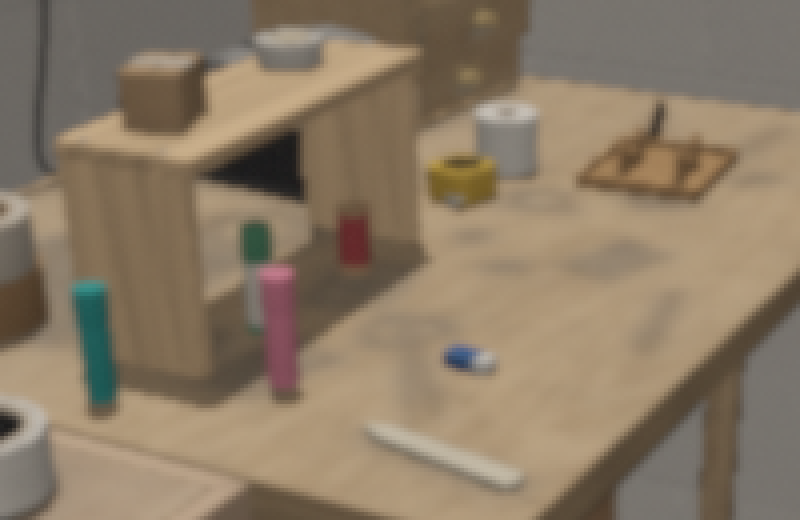

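```bash
python3 - <<'E'
from h import *
T=cal("top");S=cal("scene")
print('cam',-T[1].T@T[2],-S[1].T@S[2])
z=lambda x,y:(70+x/3.5,40+y/3.5)
for n,p in dict(FL=(84,268),FR=(682,238),BR=(668,40),BL=(86,72)).items(): print(n,onz(T,z(*p),.18).round(4))
print('frontlower L/R z165', onz(T,z(84,272),.165).round(4),onz(T,z(682,243),.165).round(4))
s=lambda x,y:(150+x/4,60+y/4)
# glue base bottom top view ~ (328,333) near base; cap top centre hidden
print('glue low',onz(T,z(328,325),0).round(4), 'scene base',onz(S,s(255,325),0).round(4))
print('spool top centre tri',tri([(T,z(534,272)),(S,s(354,206))]).round(4), 'spool base',onz(S,s(354,268),0).round(4),onz(T,z(538,315),0).round(4))
print('glue topcentre scene z92',onz(S,s(257,225),.092))
print('pink',tri([(T,z(172,392)),(S,s(278,270))]).round(3),onz(T,z(215,432),0).round(3))
print('insert corners (top)')
a=cv2.imread('pics/top0.png');cv2.imwrite('pics/ins.png',cv2.resize(a[135:215,335:425],None,fx=8,fy=8,interpolation=3))
b=cv2.imread('pics/scene0.png');cv2.imwrite('pics/inss.png',cv2.resize(b[80:120,285:345],None,fx=10,fy=10,interpolation=3))
E
```

```text
cam [0.33033793 0.02133028 0.91117939] [-0.1599908   1.27936497  0.54953398]
FL [0.6037 0.3356 0.18  ]
FR [ 0.6136 -0.0188  0.18  ]
BR [ 0.7411 -0.0143  0.18  ]
BL [0.7289 0.3405 0.18  ]
frontlower L/R z165 [0.6068 0.3419 0.165 ] [ 0.6162 -0.0195  0.165 ]
glue low [0.6228 0.2323 0.    ] scene base [0.6372 0.2346 0.    ]
spool top centre tri [0.6376 0.0767 0.0568] spool base [0.6345 0.0834 0.    ] [ 0.6266  0.0786 -0.    ]
glue topcentre scene z92 [0.62381225 0.2389257  0.092     ]
pink [0.551 0.313 0.091] [0.545 0.312 0.   ]
insert corners (top)
```

View pics/ins.png

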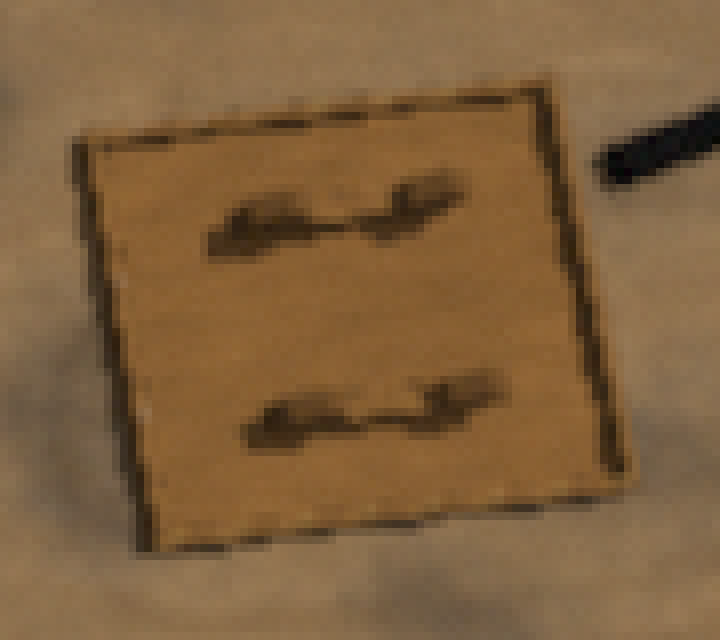

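View pics/inss.png

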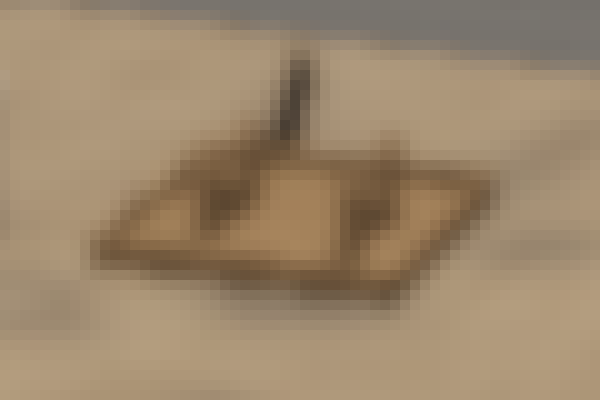

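```bash
python3 - <<'E'
from h import *
T=cal("top");W=cal("wrist")
s=ctrl.get_state(); M=R.from_rotvec(s['tool_rot']).as_matrix();print(M.round(3))
o=-W[1].T@W[2]; print('cam in tool',(M.T@(o-s['position'])).round(4)); print('cam axes in tool (cols)',(M.T@W[1].T).round(3))
from scipy.optimize import least_squares
px=np.array([(78,138),(552,78),(636,492),(145,550)])/8+[335,135]
cor=np.array([[.066,.075,.014],[.066,-.075,.014],[-.066,-.075,.014],[-.066,.075,.014]])
def mod(p): 
    Rz=R.from_euler('z',p[2]).as_matrix(); return cor@Rz.T+[p[0],p[1],0]
r=least_squares(lambda p:(proj(T,mod(p))-px).ravel(),[.5,-.2,0]);print('insert',r.x,r.fun.round(2))
print('rubber',onz(T,(168,205.6),.013),'measure',onz(T,(312.6,117.4),.035), 'pen',onz(T,(107,230),0))
E
```

```text
[[ 0.949  0.316  0.   ]
 [ 0.316 -0.949 -0.   ]
 [-0.     0.    -1.   ]]
cam in tool [ 0.0777  0.0004 -0.1485]
cam axes in tool (cols) [[ 0.001 -0.958 -0.286]
 [ 1.     0.001  0.001]
 [-0.001 -0.286  0.958]]
insert [ 0.49956124 -0.30417938  0.09546101] [-0.1  -0.51 -0.13  0.01 -0.22  0.21  0.46  0.28]
rubber [0.43396964 0.21591569 0.013     ] measure [ 0.64227538 -0.14426376  0.035     ] pen [0.37919446 0.36702918 0.        ]
```

step_arm(plan=[[[0,0,-0.157],[0.038,-0.013,-0.0024],0],[[0,0,-0.314],[0.076,-0.026,-0.005],0],[[0,0,-0.471],[0.113,-0.038,-0.007],0],[[0,0,-0.628],[0.151,-0.051,-0.01],0],[[0,0,-0.785],[0.189,-0.064,-0.012],0],[[0,0,-0.942],[0.227,-0.077,-0.014],0],[[0,0,-1.1],[0.265,-0.09,-0.017],0],[[0,0,-1.257],[0.302,-0.102,-0.019],0],[[0,0,-1.414],[0.34,-0.115,-0.022],0],[[0,0,-1.571],[0.378,-0.128,-0.024],0]], squeeze=20)

```text
time: 2.3
position: [0.5246, -0.375, 0.2609]
tool_rot: [1.83, 2.553, -0.0]
ft_force: [0.7, -0.2, -0.4]
grip_width: 1.002
```

```bash
cat > look.py <<'E'
import sys
from h import *
s=ctrl.get_state(); C=cal("wrist"); im=ctrl.get_image("wrist")
n=sys.argv[1]; cv2.imwrite(f'pics/{n}.png',im[:,:,::-1]); np.savez(f'pics/{n}.npz',K=C[0],R=C[1],t=C[2],pos=s['position'],rot=s['tool_rot'])
print(s['time'],s['position'].round(4),s['tool_rot'].round(4),s['joint_positions'].round(3),s['ft_force'].round(2),s['grip_width'])
print(R.from_rotvec(s['tool_rot']).as_matrix().round(3))
E
python3 look.py w1
```

```text
2.3 [ 0.5246 -0.375   0.2609] [ 1.8301e+00  2.5528e+00 -4.0000e-04] [ 0.939  0.335 -0.465  1.416  0.15   1.425  0.802] [ 0.73 -0.18 -0.44] 1.0015857933028183
[[-0.321  0.947  0.   ]
 [ 0.947  0.321 -0.   ]
 [-0.001  0.    -1.   ]]
```

View pics/w1.png

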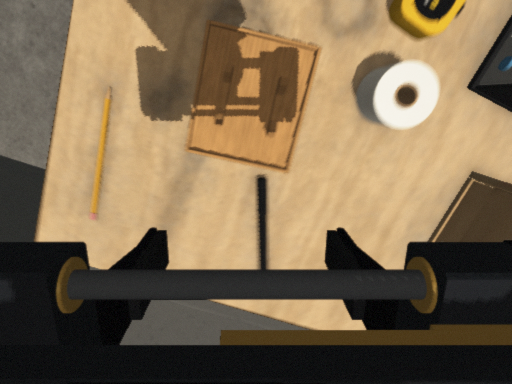

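```bash
python3 - <<'E'
import cv2
a=cv2.imread('pics/w1.png');cv2.imwrite('pics/w1z.png',cv2.resize(a[10:185,175:335],None,fx=4,fy=4,interpolation=3)[:600])
E
```

```text
(no output)
```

View pics/w1z.png

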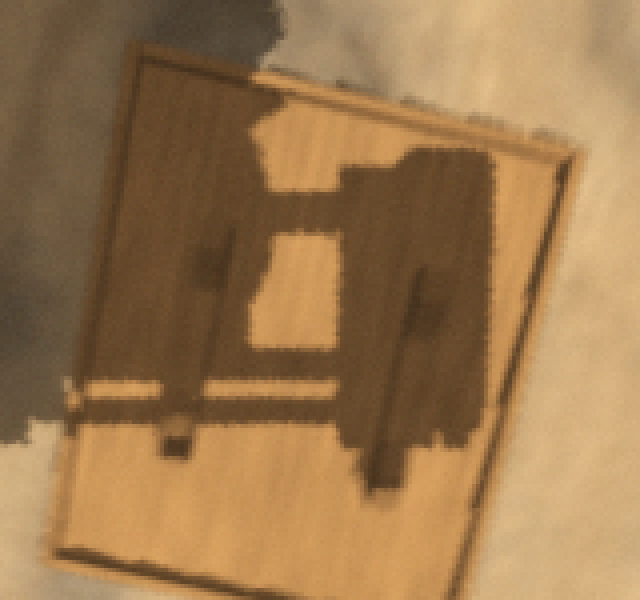

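```bash
python3 - <<'E'
from h import *
from scipy.optimize import least_squares
d=np.load('pics/w1.npz');W=(d['K'],d['R'],d['t']);T=cal('top')
cor=np.array([[.066,.075,.014],[.066,-.075,.014],[-.066,-.075,.014],[-.066,.075,.014]])
pw=np.array([(320.5,47.5),(287.5,170),(187.5,152),(208.2,20.5)])
pt=np.array([(78,138),(552,78),(636,492),(145,550)])/8+[335,135]
def mod(p): return cor@R.from_euler('z',p[2]).as_matrix().T+[p[0],p[1],0]
x0=[.5,-.3,.09]
f=lambda W_,p_:least_squares(lambda p:(proj(W_,mod(p))-p_).ravel(),x0)
r=f(W,pw);print('wrist',r.x,r.fun.round(1)); print('top',f(T,pt).x)
rb=least_squares(lambda p:np.r_[(proj(W,mod(p))-pw).ravel(),(proj(T,mod(p))-pt).ravel()],x0);print(rb.x)
# height check by two-view
for i in range(4): print(tri([(W,pw[i]),(T,pt[i])]).round(4))
E
```

```text
wrist [ 0.50516485 -0.30457942  0.11986557] [ 1.6 -1.2  2.1  3.5 -1.9 -0.1 -1.7 -1.2]
top [ 0.49956124 -0.30417938  0.09546101]
[ 0.50415211 -0.30458505  0.11507881]
[ 0.5592 -0.2239  0.0113]
[ 0.5705 -0.3657  0.0293]
[ 0.4461 -0.3931 -0.0076]
[ 0.4297 -0.2374  0.0024]
```

```bash
python3 - <<'E'
from h import *
d=np.load('pics/w1.npz');W=(d['K'],d['R'],d['t'])
cor=np.array([[.066,.075,.014],[.066,-.075,.014],[-.066,-.075,.014],[-.066,.075,.014]])
p=[ 0.505,-0.3046,0.1199]
q=proj(W,cor@R.from_euler('z',p[2]).as_matrix().T+[p[0],p[1],0])
a=cv2.imread('pics/w1.png');a=cv2.resize(a[10:185,175:335],None,fx=3.4,fy=3.4,interpolation=3)
for i in range(4):
    cv2.line(a,*[tuple(int(v) for v in (q[j]-[175,10])*3.4) for j in (i,(i+1)%4)],(255,0,255),1)
cv2.imwrite('pics/w1z2.png',a)
E
```

```text
(no output)
```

View pics/w1z2.png

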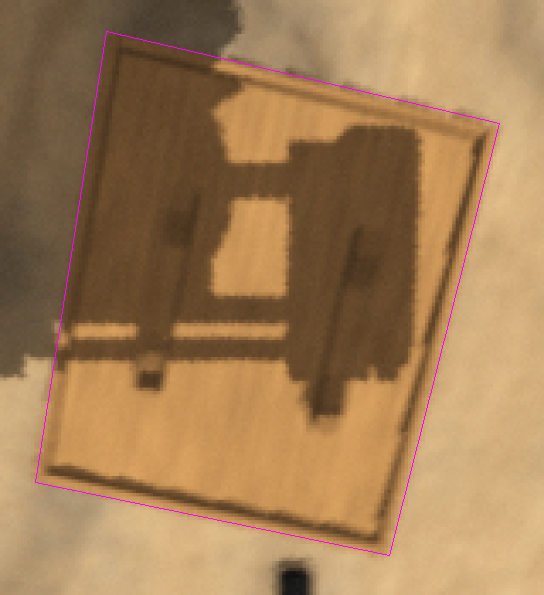

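```bash
python3 - <<'E'
from h import *
a=cv2.imread('pics/top0.png')
g=cv2.GaussianBlur(cv2.cvtColor(a,6),(3,3),0).astype(float)
pts=[]
for u in range(80,496,8):
    col=np.diff(g[250:285,u]); k=np.argmin(col)
    y0,y1,y2=col[max(k-1,0)],col[k],col[min(k+1,33)]
    pts.append((u,250+k+.5+0.5*(y0-y2)/(y0-2*y1+y2+1e-9)))
pts=np.array(pts);c=np.polyfit(pts[:,0],pts[:,1],1);r=pts[:,1]-np.polyval(c,pts[:,0])
print(np.c_[pts[:,0],r].round(2).tolist())
E
```

```text
[[80.0, -2.25], [88.0, -2.31], [96.0, -15.05], [104.0, -1.63], [112.0, -1.79], [120.0, -2.36], [128.0, -2.39], [136.0, -1.96], [144.0, -1.61], [152.0, -1.97], [160.0, -2.34], [168.0, -2.23], [176.0, -1.85], [184.0, -1.83], [192.0, -1.85], [200.0, -2.07], [208.0, -2.07], [216.0, -1.93], [224.0, 13.18], [232.0, 13.38], [240.0, 13.58], [248.0, -2.21], [256.0, 13.99], [264.0, 14.19], [272.0, 14.39], [280.0, 14.59], [288.0, -1.96], [296.0, -2.16], [304.0, -1.69], [312.0, -1.6], [320.0, -1.68], [328.0, -2.28], [336.0, -2.31], [344.0, -1.72], [352.0, -1.44], [360.0, -1.5], [368.0, -2.19], [376.0, -2.14], [384.0, -1.63], [392.0, -1.47], [400.0, -1.71], [408.0, -2.18], [416.0, -2.18], [424.0, -1.61], [432.0, -1.38], [440.0, -1.37], [448.0, -1.77], [456.0, -1.75], [464.0, -1.56], [472.0, -1.32], [480.0, -1.24], [488.0, -1.76]]
```

```bash
python3 - <<'E'
from h import *
a=cv2.imread('pics/w1.png')
g=cv2.GaussianBlur(cv2.cvtColor(a,6),(3,3),0).astype(float)
pts=[]
for v in range(2,236,6):
    e=int(74-36*v/236); row=np.diff(g[v,max(e-16,0):e+16]); k=np.argmax(row)
    pts.append((v,max(e-16,0)+k))
pts=np.array(pts,float);c=np.polyfit(pts[:,0],pts[:,1],1)
for _ in range(3):
    r=pts[:,1]-np.polyval(c,pts[:,0]);m=abs(r)<4;c=np.polyfit(pts[m,0],pts[m,1],1)
print(c,np.c_[pts[:,0],r].round(1).tolist())
a=cv2.imread('pics/w1.png');cv2.imwrite('pics/w1l.png',cv2.resize(a[0:240,20:130],None,fx=2.5,fy=2.5))
E
```

```text
[-0.16437247 73.52874494] [[2.0, -0.2], [8.0, -0.2], [14.0, -0.2], [20.0, -0.2], [26.0, -0.3], [32.0, -0.3], [38.0, -0.3], [44.0, -0.3], [50.0, -0.3], [56.0, -0.3], [62.0, -0.3], [68.0, -0.4], [74.0, -0.4], [80.0, 0.6], [86.0, -0.4], [92.0, 0.6], [98.0, 0.6], [104.0, 0.6], [110.0, 0.6], [116.0, 0.5], [122.0, 0.5], [128.0, 0.5], [134.0, 0.5], [140.0, 0.5], [146.0, 0.5], [152.0, 0.5], [158.0, 0.4], [164.0, 0.4], [170.0, -0.6], [176.0, 0.4], [182.0, 0.4], [188.0, -0.6], [194.0, 0.4], [200.0, 0.3], [206.0, -0.7], [212.0, -0.7], [218.0, -0.7], [224.0, -0.7], [230.0, -0.7]]
```

View pics/w1l.png

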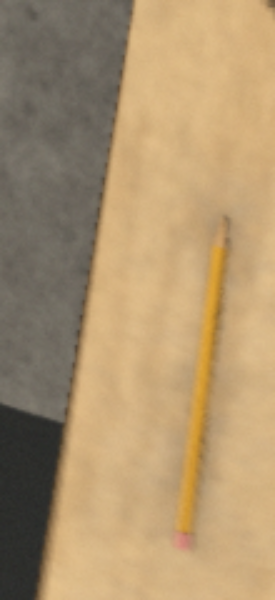

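```bash
python3 - <<'E'
from h import *
from scipy.optimize import least_squares
d=np.load('pics/w1.npz');W=(d['K'],d['R'],d['t']);T=cal('top')
cor=np.array([[.066,.075,0],[.066,-.075,0],[-.066,-.075,0],[-.066,.075,0]])
pw=np.array([(495,125),(383,548),(45,477),(116,38)])/3.4+[175,10]
pt=np.array([(78,138),(552,78),(636,492),(145,550)])/8+[335,135]
def mod(p): return cor@R.from_euler('z',p[2]).as_matrix().T+[p[0],p[1],p[3]]
x0=[.5,-.3,.09,.014]
r=least_squares(lambda p:(proj(W,mod(p))-pw).ravel(),x0);print(r.x.round(4),r.fun.round(1))
r=least_squares(lambda p:(proj(T,mod(p))-pt).ravel(),x0);print(r.x.round(4),r.fun.round(1))
r=least_squares(lambda p:np.r_[(proj(W,mod(p))-pw).ravel(),(proj(T,mod(p))-pt).ravel()],x0);print(r.x.round(4),r.fun.round(1))
print([ (np.linalg.norm(onz(W,pw[i],.014)-onz(W,pw[(i+1)%4],.014))).round(4) for i in range(4)])
E
```

```text
[ 0.5057 -0.3038  0.117   0.0015] [-0.1  0.8  1.1 -0.2 -0.5 -0.6 -0.5 -0. ]
[ 0.4997 -0.3044  0.0955  0.0133] [-0.1 -0.5 -0.2  0.  -0.2  0.2  0.5  0.3]
[ 0.5048 -0.3046  0.1127  0.0043] [-0.3  1.2  0.2  0.8 -1.9 -0.1 -1.4 -0.3 -1.4 -1.  -2.3 -1.4 -1.6 -1.9
 -0.1 -0.9]
[np.float64(0.1467), np.float64(0.126), np.float64(0.1461), np.float64(0.1273)]
```

```bash
cat >> h.py <<'E'
def orient(a,psi): # degrees
    a,psi=np.radians([a,psi]);h=np.array([np.cos(psi),np.sin(psi),0])
    z=np.sin(a)*h-np.array([0,0,np.cos(a)]); x=-np.cos(a)*h-np.array([0,0,np.sin(a)])
    return np.c_[x,np.cross(z,x),z]
def rel(M0,p0,M1,p1):
    rv=R.from_matrix(M0.T@M1).as_rotvec(); sh=M0.T@(np.array(p1)-p0); print('rv',rv.round(4).tolist(),'sh',sh.round(4).tolist(),'deg',np.degrees(np.linalg.norm(rv)).round(1),'dist',np.linalg.norm(sh).round(3)); return rv,sh
def cur():
    s=ctrl.get_state(); return R.from_rotvec(s['tool_rot']).as_matrix(),s['position']
E
python3 - <<'E'
from h import *
M,p=cur(); M1=orient(38,1.5); print(M1.round(3)); rel(M,p,M1,[.45,.2,.2])
E
```

```text
[[-0.788 -0.026  0.615]
 [-0.021  1.     0.016]
 [-0.616  0.    -0.788]]
rv [-0.4102, -0.5702, -1.2099] sh [0.5628, 0.1139, 0.0626] deg 80.2 dist 0.578
```

step_arm(plan=[[[-0.041,-0.057,-0.121],[0.056,0.011,0.006],0],[[-0.082,-0.114,-0.242],[0.113,0.023,0.0125],0],[[-0.123,-0.171,-0.363],[0.169,0.034,0.019],0],[[-0.164,-0.228,-0.484],[0.225,0.046,0.025],0],[[-0.205,-0.285,-0.605],[0.281,0.057,0.031],0],[[-0.246,-0.342,-0.726],[0.338,0.068,0.0376],0],[[-0.287,-0.399,-0.847],[0.394,0.08,0.044],0],[[-0.328,-0.456,-0.968],[0.45,0.091,0.05],0],[[-0.369,-0.513,-1.089],[0.507,0.103,0.056],0],[[-0.41,-0.57,-1.21],[0.563,0.114,0.0626],0]])

```text
time: 3.6
position: [0.5018, 0.0513, 0.1985]
tool_rot: [0.34, 2.599, -0.03]
ft_force: [0.1, -0.5, -0.2]
grip_width: 1.001
```

```bash
python3 look.py w2
```

```text
3.6 [0.5018 0.0513 0.1985] [ 0.34   2.599 -0.03 ] [-0.28  -0.302 -0.036  2.252  0.334  0.751  0.799] [ 0.06 -0.46 -0.2 ] 1.0010725983684388
[[-0.836  0.246  0.49 ]
 [ 0.235  0.968 -0.086]
 [-0.496  0.043 -0.867]]
```

View pics/w2.png

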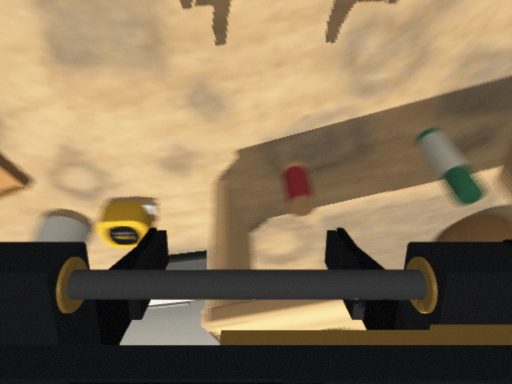

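```bash
python3 - <<'E'
from h import *
M,p=cur(); M1=orient(36,1.5); rel(M,p,M1,[.545,.15,.2])
print(ctrl.get_state()['joint_positions'])
E
```

```text
rv [-0.0991, -0.1052, -0.2326] sh [-0.0234, 0.0933, 0.0124] deg 15.7 dist 0.097
[-0.30210554 -0.30043359 -0.04194748  2.25747939  0.33346223  0.74706538
  0.79592593]
```

step_arm(plan=[[[-0.02,-0.021,-0.046],[-0.005,0.019,0.0025],0],[[-0.04,-0.042,-0.093],[-0.009,0.037,0.005],0],[[-0.06,-0.063,-0.14],[-0.014,0.056,0.0075],0],[[-0.08,-0.084,-0.186],[-0.019,0.075,0.01],0],[[-0.099,-0.105,-0.233],[-0.023,0.093,0.0125],0],[[-0.099,-0.105,-0.233],[-0.023,0.093,0.0125],0],[[-0.099,-0.105,-0.233],[-0.023,0.093,0.0125],0],[[-0.099,-0.105,-0.233],[-0.023,0.093,0.0125],0],[[-0.099,-0.105,-0.233],[-0.023,0.093,0.0125],0],[[-0.099,-0.105,-0.233],[-0.023,0.093,0.0125],0]])

```text
time: 4.9
position: [0.5491, 0.1348, 0.2021]
tool_rot: [-0.001, 2.515, -0.001]
ft_force: [0.3, 0.3, -1.0]
grip_width: 1.001
```

```bash
python3 look.py w3
```

```text
4.9 [0.5491 0.1348 0.2021] [-7.0000e-04  2.5151e+00 -9.0000e-04] [-0.329 -0.209 -0.108  2.218  0.421  0.595  0.845] [ 0.3   0.26 -0.96] 1.0014781748086943
[[-0.81  -0.     0.586]
 [-0.001  1.    -0.   ]
 [-0.586 -0.001 -0.81 ]]
```

View pics/w3.png

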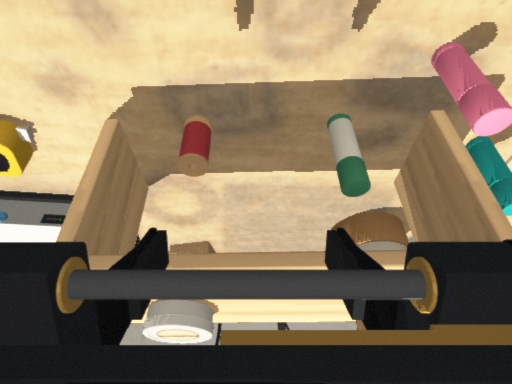

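```bash
python3 - <<'E'
import cv2
a=cv2.imread('pics/w3.png')
cv2.imwrite('pics/w3a.png',cv2.resize(a[100:210,310:410],None,fx=5.4,fy=5.4,interpolation=3))
cv2.imwrite('pics/w3b.png',cv2.resize(a[30:150,400:512],None,fx=5,fy=5,interpolation=3))
E
```

```text
(no output)
```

View pics/w3a.png

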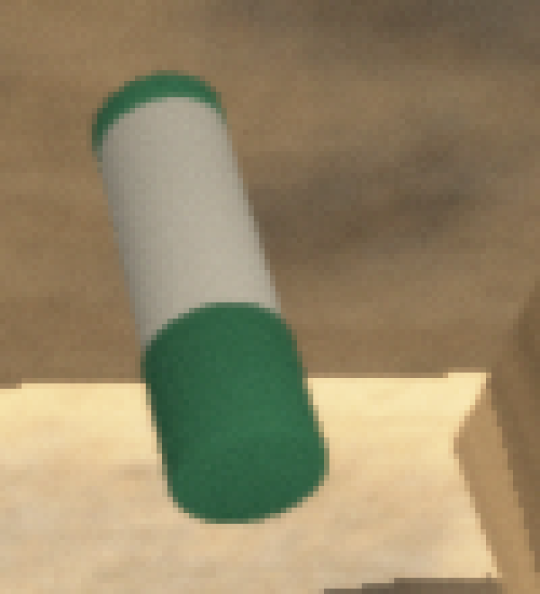

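View pics/w3b.png

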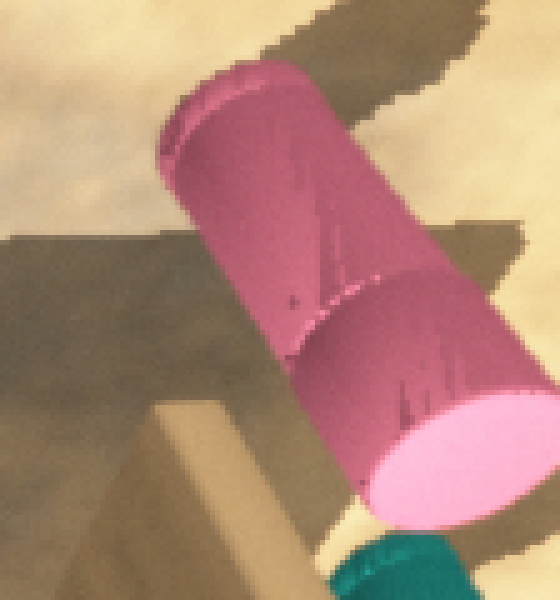

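```bash
cat > fit.py <<'E'
from h import *
from scipy.optimize import minimize
th=np.linspace(0,2*np.pi,48,endpoint=False)
def cyl(x,y,segs,tilt=None):
    P=[]
    for z,r in segs: P.append(np.c_[x+r*np.cos(th),y+r*np.sin(th),np.full(48,z)])
    return np.vstack(P)
def poly(C,P,S=4):
    m=np.zeros((384*S,512*S),np.uint8)
    q=proj(C,P); h=cv2.convexHull(((q+.5)*S-.5).astype(np.float32)).astype(np.int32); cv2.fillConvexPoly(m,h,1); return m.astype(bool)
GL=[(0,.0125),(.062,.0125),(.062,.0133),(.092,.0133)]
def glue(C,x,y):
    return poly(C,cyl(x,y,GL[:2]))|poly(C,cyl(x,y,GL[2:]))
def fit(C,mask,x0,segs=GL):
    M=cv2.resize(mask.astype(np.uint8),None,fx=4,fy=4,interpolation=0).astype(bool)
    def c(p):
        m=poly(C,cyl(p[0],p[1],segs[:2])); 
        if len(segs)>2: m|=poly(C,cyl(p[0],p[1],segs[2:]))
        return 1-(m&M).sum()/(m|M).sum()
    r=minimize(c,x0,method='Nelder-Mead',options=dict(initial_simplex=np.array(x0)+np.array([[0,0],[.006,0],[0,.006]]),xatol=1e-4,fatol=1e-5));return r.x.round(4),round(r.fun,3)
E
python3 - <<'E'
from fit import *
d=np.load('pics/w3.npz');W=(d['K'],d['R'],d['t'])
for l in ['glue','spool']:
    for o in ctrl.cut_out('wrist',l):
        m=o['pixels'];v,u=np.nonzero(m);print(l,o['score'],o['rect'],m.sum())
        if l=='glue':
            np.savez('pics/m_%d.npz'%u.mean(),m=m); 
            x0=onz(W,(u.mean(),v.mean()),.046)[:2]; print(fit(W,m,x0))
        else:
            x0=onz(W,(u.mean(),v.mean()),.03)[:2]; print(fit(W,m,x0,[(0,.0155),(.06,.0155)]))
E
```

```text
glue 0.74 [467.5, 135.9, 44.2, 78.5] 1863
(array([0.6611, 0.4047]), np.float64(0.037))
glue 0.62 [432.3, 42.3, 79.5, 92.9] 3895
(array([0.5522, 0.3138]), np.float64(0.026))
glue 0.56 [329.3, 112.6, 45.3, 84.9] 2115
(array([0.6304, 0.235 ]), np.float64(0.052))
glue 0.43 [57.3, 112.1, 454.7, 233.0] 27411
(array([0.8015, 0.171 ]), np.float64(0.987))
spool 0.89 [174.2, 115.4, 38.4, 63.3] 1671
(array([0.6355, 0.0805]), np.float64(0.047))
```

```bash
python3 - <<'E'
from fit import *
d=np.load('pics/w3.npz');W=(d['K'],d['R'],d['t'])
im=cv2.imread('pics/w3.png');
gc=np.full(im.shape[:2],cv2.GC_BGD,np.uint8); gc[100:210,315:385]=cv2.GC_PR_BGD
m0=np.load([f for f in __import__('glob').glob('pics/m_3*.npz')][0])['m']
gc[m0]=cv2.GC_PR_FGD; gc[cv2.erode(m0.astype(np.uint8),np.ones((5,5)))>0]=cv2.GC_FGD
cv2.grabCut(im,gc,None,np.zeros((1,65)),np.zeros((1,65)),5,cv2.GC_INIT_WITH_MASK)
m=(gc==1)|(gc==3); print(m.sum(),fit(W,m,[.63,.235]))
x,y=fit(W,m,[.63,.235])[0]
g=glue(W,x,y); S=4
ov=cv2.resize(im,None,fx=4,fy=4,interpolation=3); cs,_=cv2.findContours(g.astype(np.uint8),0,1); cv2.drawContours(ov,cs,-1,(255,0,255),1)
mm=cv2.resize(m.astype(np.uint8),None,fx=4,fy=4,interpolation=0);cs,_=cv2.findContours(mm,0,1); cv2.drawContours(ov,cs,-1,(0,255,255),1)
cv2.imwrite('pics/ov.png',ov[400:840,1240:1640])
E
```

```text
2159 (array([0.6299, 0.2344]), np.float64(0.041))
```

View pics/ov.png

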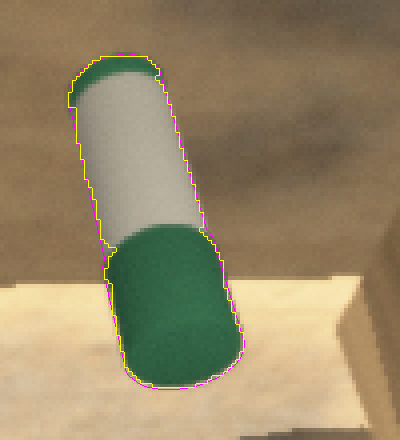

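```bash
cat > col.py <<'E'
from h import *
g0=np.array([.630,.2345]); pk=np.array([.552,.314])
def boxd(P,M,g): # distance of points to body box; grasp point g
    q=(P-g)@M; # tool coords rel grasp
    dx=np.abs(q[:,0])-.0375; dy=np.abs(q[:,1])-.095; dz=np.maximum(q[:,2]+.051,-.25-q[:,2])
    D=np.c_[dx,dy,dz]; out=np.linalg.norm(np.maximum(D,0),axis=1); ins=D.max(1); return np.where(ins>0,out,ins).min()
th=np.linspace(0,2*np.pi,40)
pink=np.vstack([np.c_[pk[0]+r*np.cos(th),pk[1]+r*np.sin(th),np.full(40,z)] for z in np.linspace(.0,.092,20) for r in (.0133,)])
ex=np.array([np.cos(np.radians(1.5)),np.sin(np.radians(1.5))]);ey=np.array([-ex[1],ex[0]])
# board: edge passes x=.6065 at y=.235
e0=np.array([.6065,.235]); 
J=np.linspace(-.25,.105,72)
board=np.array([[*(e0+ey*j+ex*d),z] for j in J for d in (0,.01,.03) for z in (.165,.1725,.18)])
leg=np.array([[*(e0+ey*.085+ex*d),z] for d in (0,.01,.03) for z in np.linspace(0,.165,30)])
E
python3 - <<'E'
from col import *
res=[]
for gz in (.036,.04,.046):
  for a in range(32,53,2):
    for psi in range(-24,30,2):
      M=orient(a,psi); g=np.array([*g0,gz])
      d=[boxd(P,M,g) for P in (pink,board,leg)]; res.append((min(d),gz,a,psi,*d))
res.sort(reverse=True)
for r in res[:12]: print(np.round(r,4))
E
```

```text
[-1.50e-03  4.60e-02  5.20e+01  2.80e+01 -1.50e-03  1.07e-02  3.45e-02]
[-1.50e-03  4.00e-02  5.20e+01  2.80e+01 -1.50e-03  1.50e-02  3.45e-02]
[-1.50e-03  3.60e-02  5.20e+01  2.80e+01 -1.50e-03  1.80e-02  3.45e-02]
[-1.50e-03  4.60e-02  5.00e+01  2.80e+01 -1.50e-03  6.10e-03  3.24e-02]
[-1.50e-03  4.60e-02  4.80e+01  2.80e+01 -1.50e-03  1.70e-03  3.02e-02]
[-1.50e-03  4.00e-02  5.00e+01  2.80e+01 -1.50e-03  1.07e-02  3.24e-02]
[-1.50e-03  4.00e-02  4.80e+01  2.80e+01 -1.50e-03  5.90e-03  3.02e-02]
[-1.50e-03  3.60e-02  5.00e+01  2.80e+01 -1.50e-03  1.34e-02  3.24e-02]
[-1.50e-03  3.60e-02  4.80e+01  2.80e+01 -1.50e-03  8.90e-03  3.02e-02]
[-1.50e-03  3.60e-02  4.40e+01  2.80e+01 -1.50e-03  4.00e-04  2.59e-02]
[-1.5e-03  4.0e-02  4.6e+01  2.8e+01 -1.5e-03  1.3e-03  2.8e-02]
[-1.50e-03  3.60e-02  4.60e+01  2.80e+01 -1.50e-03  4.00e-03  2.81e-02]
```

```bash
python3 - <<'E'
from col import *
def gbox(P,M,g,xr,yr,zr):
    q=(P-g)@M; D=np.c_[xr[0]-q[:,0],q[:,0]-xr[1],yr[0]-q[:,1],q[:,1]-yr[1],zr[0]-q[:,2],q[:,2]-zr[1]]
    k=np.c_[D[:,:2].max(1),D[:,2:4].max(1),D[:,4:].max(1)];out=np.linalg.norm(np.maximum(k,0),axis=1); ins=k.max(1);return np.where(ins>0,out,ins).min()
res=[]
for gz in (.036,.04,.044):
  for a in range(36,57,3):
    for psi in range(24,46,2):
      M=orient(a,psi); g=np.array([*g0,gz])
      d=[boxd(P,M,g) for P in (pink,board,leg)]
      f=[gbox(P,M,g,(-.015,.015),(-.059,.059),(-.06,.019)) for P in (pink,board,leg)]
      res.append((min(d),gz,a,psi,*d,*f))
for gz in (.036,.04,.044):
  print(gz)
  for r in sorted([r for r in res if r[1]==gz],reverse=True)[:8]: print((np.round(r[2:],4)).tolist())
  for r in sorted([r for r in res if r[1]==gz and r[2]<=45],reverse=True)[:3]: print('45',(np.round(r[2:],4)).tolist())
E
```

```text
0.036
[54.0, 38.0, 0.0049, 0.0077, 0.0516, 0.0384, 0.0816, 0.0246]
[54.0, 40.0, 0.0072, 0.0045, 0.0545, 0.0388, 0.0816, 0.0254]
[54.0, 36.0, 0.0029, 0.0111, 0.0486, 0.0379, 0.0816, 0.024]
[51.0, 36.0, 0.0024, 0.0035, 0.0455, 0.0379, 0.0796, 0.0238]
[54.0, 42.0, 0.0095, 0.0014, 0.0573, 0.039, 0.0816, 0.0259]
[54.0, 34.0, 0.0014, 0.014, 0.0457, 0.0372, 0.0816, 0.0236]
[51.0, 34.0, 0.0012, 0.0068, 0.0425, 0.0372, 0.0796, 0.0235]
[51.0, 38.0, 0.004, 0.0008, 0.0484, 0.0384, 0.0796, 0.0244]
45 [45.0, 30.0, -0.0004, -0.001, 0.0301, 0.0356, 0.076, 0.0237]
45 [45.0, 28.0, -0.0015, 0.0016, 0.027, 0.0345, 0.076, 0.0242]
45 [45.0, 26.0, -0.0027, 0.0051, 0.024, 0.0333, 0.076, 0.0243]
0.04
[54.0, 38.0, 0.0064, 0.0048, 0.0516, 0.0384, 0.0776, 0.0244]
[54.0, 36.0, 0.004, 0.0079, 0.0487, 0.0379, 0.0776, 0.0238]
[54.0, 34.0, 0.002, 0.0111, 0.0457, 0.0372, 0.0776, 0.0235]
[54.0, 40.0, 0.0088, 0.002, 0.0545, 0.0388, 0.0776, 0.0253]
[51.0, 34.0, 0.0017, 0.0038, 0.0425, 0.0372, 0.0756, 0.0235]
[51.0, 36.0, 0.0033, 0.0015, 0.0455, 0.0379, 0.0756, 0.0238]
[54.0, 32.0, 0.0005, 0.0139, 0.0427, 0.0365, 0.0776,
[... 248 characters left out ...]
72, 0.0244]
0.044
[54.0, 36.0, 0.0055, 0.0049, 0.0487, 0.0379, 0.0736, 0.0238]
[54.0, 34.0, 0.0031, 0.0081, 0.0457, 0.0372, 0.0736, 0.0235]
[54.0, 38.0, 0.0079, 0.0025, 0.0516, 0.0384, 0.0736, 0.0244]
[51.0, 34.0, 0.0027, 0.0012, 0.0426, 0.0372, 0.0716, 0.0235]
[54.0, 32.0, 0.001, 0.0109, 0.0427, 0.0365, 0.0736, 0.0234]
[51.0, 32.0, 0.001, 0.0042, 0.0396, 0.0365, 0.0716, 0.0235]
[54.0, 30.0, -0.0004, 0.0138, 0.0397, 0.0356, 0.0736, 0.0237]
[51.0, 30.0, -0.0004, 0.0069, 0.0366, 0.0356, 0.0716, 0.0237]
45 [45.0, 26.0, -0.0027, -0.0004, 0.0239, 0.0333, 0.068, 0.0243]
45 [45.0, 28.0, -0.0015, -0.0027, 0.027, 0.0345, 0.068, 0.0242]
45 [42.0, 24.0, -0.0039, -0.0034, 0.0176, 0.0321, 0.0664, 0.0236]
```

```bash
python3 - <<'E'
from h import *
save('top','t3.png',(40,40,300,300),3);save('scene','s3.png',(140,40,340,200),4)
E
```

```text
(no output)
```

View pics/t3.png

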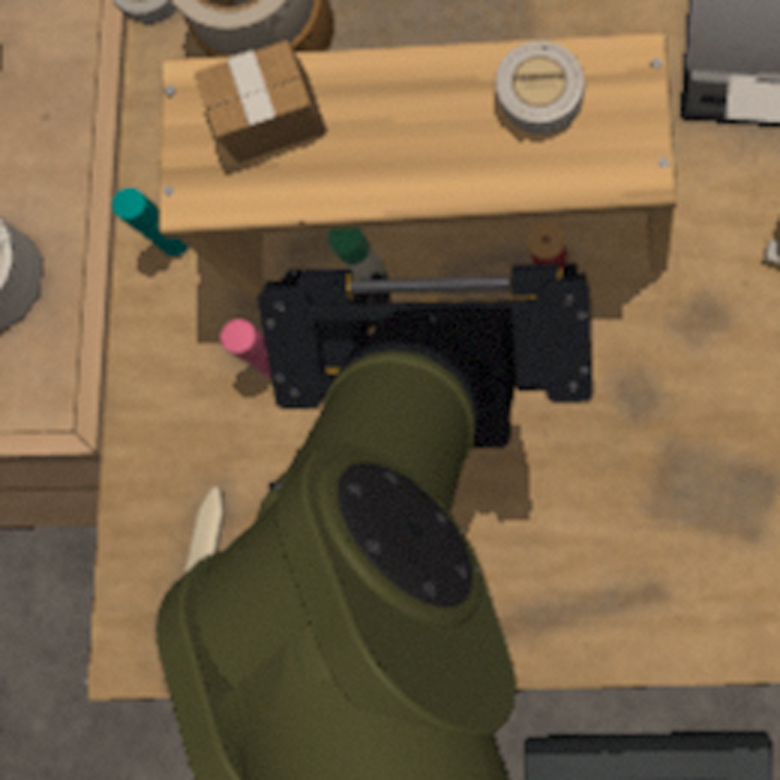

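View pics/s3.png

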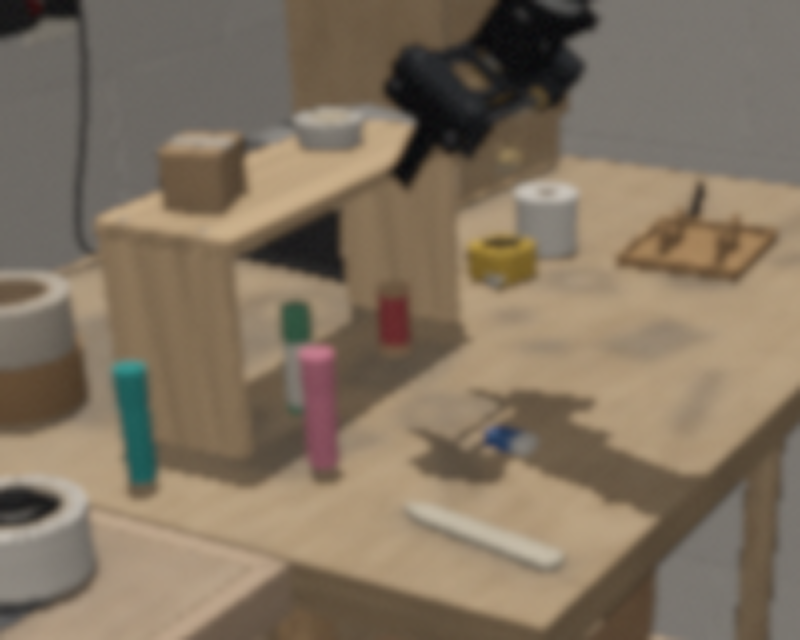

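```bash
python3 - <<'E'
from col import *
g=np.array([*g0,.045])
for a,psi in ((42,8),(42,12),(43,15)):
  M=orient(a,psi)
  for b in (0.02,.05,.08,.1,.12,.14):
    gg=g-M[:,2]*b; print(a,psi,b,[round(boxd(P,M,gg),4) for P in (pink,board,leg)],(gg+M[:,2]*.005).round(3))
M0,p=cur(); M1=orient(43,12); rel(M0,p,M1,g-M1[:,2]*.115)
E
```

```text
42 8 0.02 [np.float64(-0.0137), np.float64(0.0172), np.float64(0.0065)] [0.62  0.233 0.056]
42 8 0.05 [np.float64(0.0129), np.float64(0.0172), np.float64(0.0263)] [0.6   0.23  0.078]
42 8 0.08 [np.float64(0.0429), np.float64(0.0254), np.float64(0.0463)] [0.58  0.228 0.101]
42 8 0.1 [np.float64(0.0629), np.float64(0.0386), np.float64(0.0621)] [0.567 0.226 0.116]
42 8 0.12 [np.float64(0.0829), np.float64(0.0545), np.float64(0.0798)] [0.554 0.224 0.13 ]
42 8 0.14 [np.float64(0.1029), np.float64(0.0725), np.float64(0.0983)] [0.541 0.222 0.145]
42 12 0.02 [np.float64(-0.0099), np.float64(0.0119), np.float64(0.0125)] [0.62  0.232 0.056]
42 12 0.05 [np.float64(0.0172), np.float64(0.0119), np.float64(0.0324)] [0.601 0.228 0.078]
42 12 0.08 [np.float64(0.0472), np.float64(0.0182), np.float64(0.0525)] [0.581 0.224 0.101]
42 12 0.1 [np.float64(0.0672), np.float64(0.0313), np.float64(0.068)] [0.568 0.221 0.116]
42 12 0.12 [np.float64(0.0872), np.float64(0.0475), np.float64(0.0854)] [0.555 0.219 0.13 ]
42 12 0.14 [np.float64(0.1072), np.float64(0.0658), np.float64(0.1038)] [0.542 0.216 0.145]
43 15 0.02 [np.float64(-0.0071), np.float64(0.0099), np.float64(0.0185)] [0.62  0.232 0.056]
43 15 0.05 [np.float64(0.0203), np.float64(0.0099), np.float64(0.0388)] [0.6   0.227 0.078]
43 15 0.08 [np.float64(0.0503), np.float64(0.0148), np.float64(0.0592)] [0.581 0.221 0.1  ]
43 15 0.1 [np.float64(0.0702), np.float64(0.0279), np.float64(0.0746)] [0.567 0.218 0.114]
43 15 0.12 [np.float64(0.0902), np.float64(0.044), np.float64(0.0917)] [0.554 0.214 0.129]
43 15 0.14 [np.float64(0.1102), np.float64(0.0622), np.float64(0.1099)] [0.541 0.211 0.144]
rv [-0.1335, -0.1237, -0.1609] sh [0.0392, 0.0833, 0.0615] deg 13.9 dist 0.111
```

step_arm(plan=[[[-0.022,-0.021,-0.027],[0.0065,0.014,0.01],128],[[-0.045,-0.041,-0.054],[0.013,0.028,0.02],128],[[-0.067,-0.062,-0.08],[0.02,0.042,0.031],128],[[-0.089,-0.082,-0.107],[0.026,0.056,0.041],128],[[-0.111,-0.103,-0.134],[0.033,0.069,0.051],128],[[-0.1335,-0.124,-0.161],[0.039,0.083,0.0615],128],[[-0.1335,-0.124,-0.161],[0.039,0.083,0.0615],128],[[-0.1335,-0.124,-0.161],[0.039,0.083,0.0615],128],[[-0.1335,-0.124,-0.161],[0.039,0.083,0.0615],128],[[-0.1335,-0.124,-0.161],[0.039,0.083,0.0615],128]])

```text
time: 6.4
position: [0.5539, 0.2177, 0.1299]
tool_rot: [-0.249, 2.379, 0.099]
ft_force: [-0.5, -0.1, -0.7]
grip_width: 0.495
```

```bash
python3 look.py w4; python3 - <<'E'
from h import *
save('top','t4.png',(40,40,300,300),3)
save('scene','s4.png',(140,40,340,200),4)
E
```

```text
6.4 [0.5539 0.2177 0.1299] [-0.2493  2.3791  0.0986] [-0.258 -0.074 -0.292  2.333  0.94   0.266  0.38 ] [-0.53 -0.06 -0.72] 0.4951236301829091
[[-0.715 -0.207  0.668]
 [-0.151  0.978  0.142]
 [-0.683  0.    -0.731]]
```

View pics/w4.png

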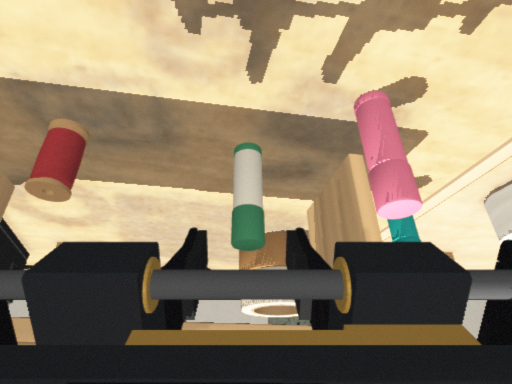

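View pics/t4.png

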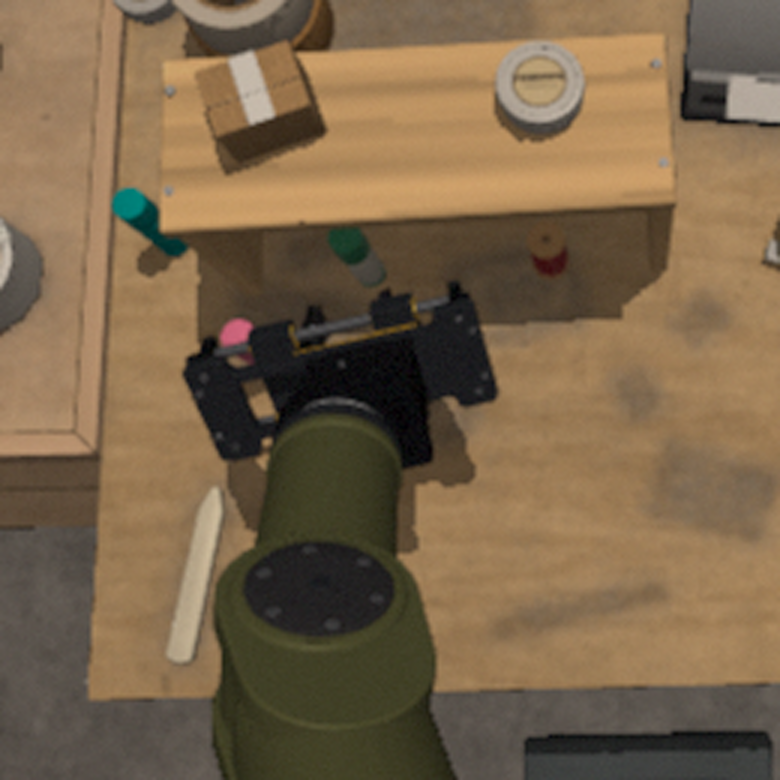

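View pics/s4.png

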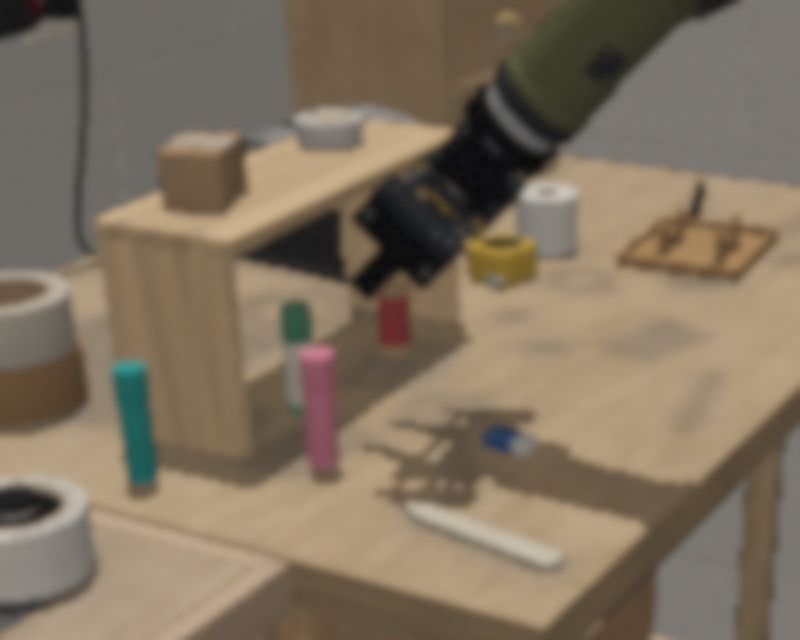

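```bash
cat > kin.py <<'E'
from h import *
import itertools
from scipy.optimize import least_squares
Q=np.array([[1.263,.322,-.07,1.452,.023,1.371,-.057],[.939,.335,-.465,1.416,.15,1.425,.802],[-.329,-.209,-.108,2.218,.421,.595,.845],[-.258,-.074,-.292,2.333,.94,.266,.38]])
P=np.array([[.205,-.616,.235],[.5246,-.375,.2609],[.5491,.1348,.2021],[.5539,.2177,.1299]])
RV=np.array([[-3.099,-.503,.001],[1.8301,2.5528,-.0004],[-.0007,2.5151,-.0009],[-.2493,2.3791,.0986]])
RM=R.from_rotvec(RV).as_matrix()
def fk(q,sg,L):
    h,L1,e1,L2,e2,L3,e3=L
    z=lambda t:R.from_euler('z',t).as_matrix(); y=lambda t:R.from_euler('y',t).as_matrix()
    A=z(sg[0]*q[0])@y(q[1]); p=np.array([0,0,h])
    A2=A@z(sg[1]*q[2]); p=p+A2@np.array([e1,0,L1]); B=A2@y(q[3]); p=p+B@np.array([-e1+0*e2,0,0])
    B=B@z(sg[2]*q[4]); p=p+B@np.array([e2,0,L2]); C=B@y(q[5])@z(sg[3]*q[6]); p=p+C@np.array([0,0,L3]); 
    return p,C
if __name__=='__main__':
    for sg in itertools.product((-1,1),repeat=4):
        Cs=[fk(q,sg,[.3,.4,0,.4,0,.2,0])[1] for q in Q]
        # const D: C D = RM
        D=[c.T@m for c,m in zip(Cs,RM)]
        err=max(np.degrees(R.from_matrix(D[0].T@d).magnitude()) for d in D)
        if err<3:
            r=least_squares(lambda L:np.concatenate([fk(q,sg,L)[0]-p for q,p in zip(Q,P)]),[.3,.4,0,.4,0,.2,0]); print(sg,err,r.x.round(4),abs(r.fun).max(),D[0].round(3).tolist())
E
python3 kin.py
```

```text
(-1, -1, -1, -1) 0.06459308432328358 [ 0.3041  0.5834 -0.0607  0.543  -0.0096  0.4834  0.    ] 0.023000198094274393 [[-0.0, -1.0, -0.0], [1.0, -0.0, 0.0], [-0.0, -0.0, 1.0]]
```

```bash
cat > kin2.py <<'E'
from kin import *
def frames(q):
    z=lambda t:R.from_euler('z',-t).as_matrix(); y=lambda t:R.from_euler('y',t).as_matrix()
    A1=z(q[0]);A2=A1@y(q[1]);A3=A2@z(q[2]);A4=A3@y(q[3]);A5=A4@z(q[4]);A6=A5@y(q[5]);A7=A6@z(q[6]);return [np.eye(3),A1,A2,A3,A4,A5,A6,A7]
def cols(q,sel):
    F=frames(q); return np.array([F[f][:,a] for f,a in sel]).T
def solve(sel,ex=()):
    A=np.vstack([cols(q,sel) for q in Q]);b=P.ravel(); x,*_=np.linalg.lstsq(A,b,rcond=None); return x,abs(A@x-b).max(),np.linalg.cond(A)
if __name__=='__main__':
    base=[(0,2),(3,2),(5,2),(7,2)]
    for add in ([],[(3,0)],[(1,0)],[(4,0)],[(5,0)],[(6,0)],[(0,0)],[(0,1)],[(1,1)],[(3,1)],[(1,0),(3,0)],[(3,0),(4,0)],[(3,0),(6,0)],[(1,0),(6,0)],[(0,0),(0,1)],[(5,1)],[(6,1)],[(7,0)],[(7,1)]):
        print(add,*[np.round(v,4) for v in solve(base+add)])
E
python3 kin2.py
```

```text
[] [0.2252 0.5215 0.4941 0.394 ] 0.0234 12.4103
[(3, 0)] [ 0.2255  0.5805  0.5276  0.4506 -0.0555] 0.0215 15.4412
[(1, 0)] [0.2265 0.4548 0.4567 0.3374 0.0582] 0.0236 20.3808
[(4, 0)] [2.253e-01 5.215e-01 4.941e-01 3.940e-01 1.000e-04] 0.0234 23.6551
[(5, 0)] [0.2668 0.4853 0.5116 0.3712 0.0255] 0.0245 17.7688
[(6, 0)] [0.2216 0.5374 0.5159 0.3933 0.0268] 0.023 12.4871
[(0, 0)] [ 0.2438  0.5176  0.5039  0.4068 -0.0164] 0.0272 12.7762
[(0, 1)] [ 0.3074  0.4168  0.506   0.3677 -0.029 ] 0.0177 17.0179
[(1, 1)] [ 0.2464  0.4746  0.5136  0.3588 -0.026 ] 0.0016 13.2774
[(3, 1)] [ 0.2545  0.4565  0.5125  0.3477 -0.0272] 0.0027 13.9866
[(1, 0), (3, 0)] [ 0.2264  0.526   0.497   0.4037  0.042  -0.0495] 0.0201 25.9925
[(3, 0), (4, 0)] [ 0.2563  0.5779  0.5353  0.4594 -0.058   0.0198] 0.0221 24.279
[(3, 0), (6, 0)] [ 0.2245  0.5717  0.5259  0.4381 -0.0434  0.007 ] 0.0218 25.5181
[(1, 0), (6, 0)] [0.223  0.4791 0.4824 0.3449 0.0498 0.0249] 0.0211 20.889
[(0, 0), (0, 1)] [ 0.3219  0.4158  0.5144  0.3797 -0.0145 -0.0283] 0.0062 17.3018
[(5, 1)] [ 0.2446  0.4335  0.5182  0.3194 -0.0324] 0.0147 15.5812
[(6, 1)] [ 0.2446  0.4335  0.5182  0.3194 -0.0324] 0.0147 15.5812
[(7, 0)] [0.2257 0.503  0.5198 0.3641 0.0252] 0.0231 12.7507
[(7, 1)] [ 0.2237  0.4878  0.4973  0.3607 -0.0184] 0.0214 13.7555
```

```bash
cat > ik.py <<'E'
from kin2 import *
SEL=[(0,2),(3,2),(5,2),(7,2),(1,1)]; X=solve(SEL)[0]; D=np.array([[0,-1,0],[1,0,0],[0,0,1.]])
lo=np.array([-2.86,-.3,-1.38,.06,-1.56,.09,-2.69]);hi=np.array([2.86,2.09,1.24,2.45,4.7,2.05,2.69])
def FK(q): return cols(q,SEL)@X, frames(q)[7]@D
def ik(p,M,q0,m=.05):
    def f(q):
        pp,MM=FK(q); return np.r_[(pp-p)*5,R.from_matrix(M.T@MM).as_rotvec(),(q-q0)*1e-3]
    best=None
    for k in range(4):
        r=least_squares(f,np.clip(q0+np.random.RandomState(k).randn(7)*.2*(k>0),lo+m+.01,hi-m-.01),bounds=(lo+m,hi-m))
        e=np.linalg.norm(r.fun[:6]); 
        if best is None or e<best[0]: best=(e,r.x)
        if e<5e-3: break
    return best
E
python3 - <<'E'
from ik import *
from col import g0
q=Q[3]; print(X.round(4))
for gz in (.036,.042):
 for a,psi in ((43,12),(43,20),(46,30),(50,30),(51,34),(54,36),(40,-5),(36,0)):
  M=orient(a,psi)
  for b in (0,.08):
    g=np.array([*g0,gz])-M[:,2]*(b-.005); e,s=ik(g,M,q); print(gz,a,psi,b,round(e,4),s.round(2))
E
```

```text
[ 0.2464  0.4746  0.5136  0.3588 -0.026 ]
0.036 43 12 0 0.0 [-0.09  0.31 -0.44  2.21  1.87  0.31 -0.45]
0.036 43 12 0.08 0.0 [-0.28  0.06 -0.26  2.31  1.37  0.24 -0.02]
0.036 43 20 0 0.0 [ 0.25  0.37 -0.72  2.2   2.02  0.26 -0.36]
0.036 43 20 0.08 0.0 [ 0.53  0.13 -0.97  2.29  1.41  0.14  0.18]
0.036 46 30 0 0.0 [ 0.7   0.62 -1.13  2.21  2.18  0.31 -0.11]
0.036 46 30 0.08 0.0183 [ 0.98  0.37 -1.33  2.31  2.    0.14 -0.04]
0.036 50 30 0 0.0 [ 0.8   0.76 -1.22  2.24  2.36  0.43 -0.16]
0.036 50 30 0.08 0.0 [ 1.01  0.4  -1.33  2.36  2.66  0.18 -0.65]
0.036 51 34 0 0.0 [ 0.87  0.86 -1.27  2.24  2.36  0.4  -0.01]
0.036 51 34 0.08 0.0 [ 1.07  0.47 -1.33  2.35  2.93  0.15 -0.8 ]
0.036 54 36 0 0.0 [ 0.93  0.99 -1.31  2.25  2.45  0.43  0.06]
0.036 54 36 0.08 0.0 [ 1.11  0.56 -1.33  2.37  3.11  0.19 -0.85]
0.036 40 -5 0 0.0 [-0.45  0.32 -0.19  2.12  1.34  0.5  -0.28]
0.036 40 -5 0.08 0.0 [-0.41  0.15 -0.3   2.18  1.11  0.58 -0.1 ]
0.036 36 0 0 0.0 [-0.4   0.3  -0.18  2.1   1.13  0.41  0.03]
0.036 36 0 0.08 0.0 [-0.33  0.12 -0.3   2.15  0.89  0.5   0.24]
0.042 43 12 0 0.0 [-0.12  0.29 -0.4   2.2
[... 278 characters left out ...]
42 46 30 0.08 0.0699 [ 0.64  0.12 -0.93  2.26 -0.83  0.14  2.64]
0.042 50 30 0 0.0 [ 0.8   0.75 -1.23  2.24  2.34  0.42 -0.15]
0.042 50 30 0.08 0.0 [ 1.02  0.36 -1.33  2.35  2.77  0.16 -0.8 ]
0.042 51 34 0 0.0 [ 0.88  0.84 -1.28  2.24  2.34  0.39  0.  ]
0.042 51 34 0.08 0.0001 [ 1.03  0.36 -1.27  2.35  3.52  0.14 -1.45]
0.042 54 36 0 0.0 [ 0.94  0.97 -1.32  2.25  2.43  0.42  0.06]
0.042 54 36 0.08 0.0 [ 0.25  0.14 -0.41  2.4   4.09  0.42 -2.14]
0.042 40 -5 0 0.0 [-0.45  0.31 -0.19  2.12  1.31  0.5  -0.26]
0.042 40 -5 0.08 0.0 [-0.4   0.14 -0.3   2.17  1.09  0.58 -0.07]
0.042 36 0 0 0.0 [-0.39  0.29 -0.19  2.1   1.1   0.42  0.06]
0.042 36 0 0.08 0.0 [-0.32  0.11 -0.31  2.15  0.87  0.51  0.26]
```

```bash
cat > ik2.py <<'E'
from ik import *
def ikm(p,M,n=24,seeds=None):
    # maximise min joint margin: sample q3/q1 seeds, minimise limit penalty
    best=None; rs=np.random.RandomState(0)
    for k in range(n):
        q0=lo+(hi-lo)*rs.rand(7)*.8+.1*(hi-lo)
        if seeds is not None and k<len(seeds): q0=np.array(seeds[k])
        q0=np.clip(q0,lo+.02,hi-.02)
        def f(q,w):
            pp,MM=FK(q); mm=np.minimum(q-lo,hi-q); return np.r_[(pp-p)*50,10*R.from_matrix(M.T@MM).as_rotvec(),w*np.exp(-mm/.08)]
        r=least_squares(lambda q:f(q,.3),q0,bounds=(lo,hi),max_nfev=60); r=least_squares(lambda q:f(q,.01),r.x,bounds=(lo,hi),max_nfev=60)
        e=np.linalg.norm(r.fun[:6]); mm=np.minimum(r.x-lo,hi-r.x).min()
        if e<.1 and (best is None or mm>best[0]): best=(mm,r.x)
    return best
E
python3 - <<'E'
from ik2 import *
from col import *
for gz in (.042,):
 for a,psi in ((48,30),(51,34),(54,36),(57,36)):
  M=orient(a,psi)
  for flip in (0,1):
   MM=M@np.diag([-1,-1,1]) if flip else M
   for b in (0,.06,.1):
    g=np.array([*g0,gz])-M[:,2]*(b-.005); r=ikm(g,MM,10,[[.93,.99,-1.2,2.25,2.4,.43,.06],[1,.5,-1.2,2.3,2.8,.2,-.8]])
    print(a,psi,flip,b, None if r is None else (round(r[0],2),r[1].round(2)))
E
```

```text
48 30 0 0 (np.float64(0.22), array([ 0.72,  0.62, -1.14,  2.23,  2.32,  0.32, -0.24]))
48 30 0 0.06 (np.float64(0.1), array([-0.09,  0.12, -0.2 ,  2.35,  3.99,  0.21, -2.23]))
48 30 0 0.1 (np.float64(0.09), array([ 0.8 ,  0.06, -1.05,  2.36,  4.38,  0.18, -2.57]))
48 30 1 0 (np.float64(0.17), array([-0.44,  0.27,  0.14,  2.28,  3.81,  0.3 ,  1.04]))
48 30 1 0.06 (np.float64(0.1), array([-0.09,  0.12, -0.2 ,  2.35,  3.99,  0.21,  0.91]))
48 30 1 0.1 (np.float64(0.09), array([ 0.6 ,  0.04, -0.86,  2.36,  4.38,  0.19,  0.54]))
51 34 0 0 (np.float64(0.21), array([ 0.79,  0.68, -1.15,  2.24,  2.59,  0.3 , -0.37]))
51 34 0 0.06 (np.float64(0.11), array([ 0.51,  0.22, -0.75,  2.34,  3.93,  0.26, -1.98]))
51 34 0 0.1 (np.float64(0.07), array([ 0.92,  0.14, -1.1 ,  2.38,  4.27,  0.26, -2.31]))
51 34 1 0 (np.float64(0.18), array([ 0.13,  0.33, -0.41,  2.27,  3.7 ,  0.32,  1.35]))
51 34 1 0.06 (np.float64(0.11), array([ 0.51,  0.22, -0.75,  2.34,  3.93,  0.26,  1.16]))
51 34 1 0.1 (np.float64(0.07), array([ 0.92,  0.14, -1.1 ,  2.38,  4.27,  0.26,  0.83]))
54 36 0 0 (np.float64(0.2), array([ 0.
[... 322 characters left out ...]
.06 (np.float64(0.1), array([ 0.79,  0.35, -1.  ,  2.35,  3.77,  0.29,  1.47]))
54 36 1 0.1 (np.float64(0.05), array([ 1.02,  0.24, -1.16,  2.4 ,  4.13,  0.31,  1.09]))
57 36 0 0 (np.float64(0.17), array([ 0.77,  0.68, -1.06,  2.28,  3.17,  0.37, -0.87]))
57 36 0 0.06 (np.float64(0.08), array([ 0.93,  0.5 , -1.14,  2.37,  3.5 ,  0.32, -1.27]))
57 36 0 0.1 (np.float64(0.02), array([ 1.07,  0.33, -1.2 ,  2.43,  3.91,  0.34, -1.75]))
57 36 1 0 (np.float64(0.16), array([ 0.54,  0.51, -0.8 ,  2.29,  3.5 ,  0.41,  1.78]))
57 36 1 0.06 (np.float64(0.08), array([ 0.93,  0.5 , -1.14,  2.37,  3.5 ,  0.32,  1.87]))
57 36 1 0.1 (np.float64(0.02), array([ 1.07,  0.33, -1.2 ,  2.43,  3.91,  0.34,  1.39]))
```

```bash
python3 - <<'E'
from h import *
from scipy.optimize import least_squares
T=cal('top')
px=np.array([(160.5,229),(675,203),(665,34),(162,62)])/3+40-.33
px2=np.array([(84,268),(682,238),(668,40),(86,72)])/3.5+[70,40]
cor=np.array([[-.065,.18],[-.065,-.18],[.065,-.18],[.065,.18]])
for p_ in (px,px2):
  mod=lambda p:np.c_[cor@R.from_euler('z',p[2]).as_matrix()[:2,:2].T+p[:2],np.full(4,p[3])]
  r=least_squares(lambda p:(proj(T,mod(p))-p_).ravel(),[.67,.16,0,.18]);print(r.x.round(4),r.fun.round(1))
  r2=least_squares(lambda p:(proj(T,mod([*p,.18]))-p_).ravel(),[.67,.16,0]);x,y,w=r2.x;print(r2.x.round(4),r2.fun.round(1)); c,s=np.cos(w),np.sin(w)
  e=np.array([x,y])-.065*np.array([c,s]); print('edge mid',e,'edge x at y=.2345',e[0]-(.2345-e[1])*np.tan(w)); 
E
python3 - <<'E'
import cv2
a=cv2.imread('pics/w4.png');cv2.imwrite('pics/w4z.png',cv2.resize(a[130:345,0:512],None,fx=1.55,fy=1.55,interpolation=3))
E
```

```text
[0.6767 0.163  0.0317 0.172 ] [-0.1  0.9  0.   0.3 -0.5 -0.3  0.5 -0.9]
[0.6731 0.1615 0.0314] [-1.   1.2  1.   0.6  0.4 -0.7 -0.4 -1.2]
edge mid [0.60811576 0.15945236] edge x at y=.2345 0.6057559792070294
[0.6773 0.163  0.0317 0.1683] [-0.1  0.7 -0.2  0.  -0.  -0.1  0.3 -0.5]
[0.672  0.1607 0.0313] [-1.5  1.1  1.2  0.4  1.3 -0.7 -1.  -1. ]
edge mid [0.60707793 0.15868603] edge x at y=.2345 0.6047003960890421
```

View pics/w4z.png

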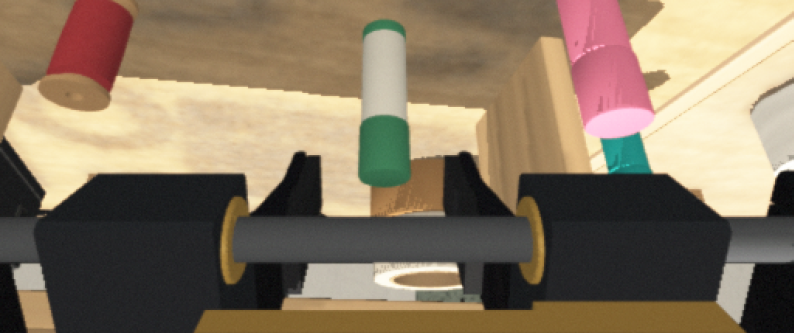

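```bash
sed -i 's/e0=np.array(\[.6065,.235\])/e0=np.array([.605,.2345])/; s/radians(1.5)/radians(1.8)/g' col.py; python3 - <<'E'
from fit import *
d=np.load('pics/w4.npz');W=(d['K'],d['R'],d['t'])
for o in ctrl.cut_out('wrist','glue'):
    m=o['pixels'];v,u=np.nonzero(m); x0=onz(W,(u.mean(),v.mean()),.046)[:2]; print(o['score'],o['rect'],fit(W,m,x0))
for o in ctrl.cut_out('wrist','spool'):
    m=o['pixels'];v,u=np.nonzero(m); x0=onz(W,(u.mean(),v.mean()),.03)[:2]; print(o['score'],o['rect'],fit(W,m,x0,[(0,.0155),(.06,.0155)]))
E
python3 - <<'E'
from col import *
for gz in (.038,.042):
  for a in (48,51,54,57):
    for psi in (32,34,36,38,40):
      M=orient(a,psi); g=np.array([*g0,gz]); print(gz,a,psi,[round(float(boxd(P,M,g)),4) for P in (pink,board,leg)])
E
```

```text
0.81 [353.2, 89.9, 71.1, 127.9] (array([0.5528, 0.3144]), np.float64(0.026))
0.8 [388.2, 215.9, 32.3, 27.3] (array([0.7259, 0.4603]), np.float64(0.72))
0.61 [232.3, 141.7, 34.7, 111.0] (array([0.6299, 0.2345]), np.float64(0.024))
0.47 [0.7, 153.8, 377.9, 189.6] (array([0.702, 0.292]), np.float64(1.0))
0.96 [24.7, 115.9, 63.4, 84.3] (array([0.6364, 0.0805]), np.float64(0.048))
0.038 48 32 [0.0005, 0.0006, 0.0344]
0.038 48 34 [0.0012, -0.0016, 0.0375]
0.038 48 36 [0.0023, -0.0037, 0.0404]
0.038 48 38 [0.0038, -0.0057, 0.0434]
0.038 48 40 [0.0058, -0.0089, 0.0463]
0.038 51 32 [0.0005, 0.0079, 0.0377]
0.038 51 34 [0.0014, 0.0047, 0.0407]
0.038 51 36 [0.0028, 0.0021, 0.0437]
0.038 51 38 [0.0047, -0.0014, 0.0466]
0.038 51 40 [0.0068, -0.0034, 0.0495]
0.038 54 32 [0.0005, 0.0149, 0.0408]
0.038 54 34 [0.0019, 0.012, 0.0438]
0.038 54 36 [0.0036, 0.009, 0.0468]
0.038 54 38 [0.0056, 0.0057, 0.0497]
0.038 54 40 [0.008, 0.0031, 0.0527]
0.038 57 32 [0.0006, 0.0221, 0.0439]
0.038 57 34 [0.0022, 0.0193, 0.0469]
0.038 57 36 [0.0043, 0.0163, 0.0499]
0.038 57 38 [0.0067, 0.0134, 0.0529]
0.038 57 40 [0.0092, 0.0102, 0.0558]
0.042 48 32 [0.0005, -0.0007, 0.0344]
0.042 48 34 [0.0017, -0.0032, 0.0374]
0.042 48 36 [0.0033, -0.0063, 0.0404]
0.042 48 38 [0.0053, -0.0087, 0.0433]
0.042 48 40 [0.0075, -0.0106, 0.0462]
0.042 51 32 [0.0005, 0.0052, 0.0376]
0.042 51 34 [0.002, 0.0018, 0.0406]
0.042 51 36 [0.004, -0.0006, 0.0436]
0.042 51 38 [0.0062, -0.0026, 0.0465]
0.042 51 40 [0.0085, -0.005, 0.0495]
0.042 54 32 [0.001, 0.0118, 0.0408]
0.042 54 34 [0.0027, 0.0092, 0.0438]
0.042 54 36 [0.0047, 0.0059, 0.0468]
0.042 54 38 [0.0071, 0.0032, 0.0497]
0.042 54 40 [0.0096, -0.0001, 0.0526]
0.042 57 32 [0.0011, 0.0189, 0.0439]
0.042 57 34 [0.0032, 0.0161, 0.0469]
0.042 57 36 [0.0057, 0.0133, 0.0499]
0.042 57 38 [0.0082, 0.0102, 0.0529]
0.042 57 40 [0.0109, 0.007, 0.0558]
```

```bash
cat > path.py <<'E'
from col import *
def gbox(P,M,g,xr,yr,zr):
    q=(P-g)@M; D=np.c_[xr[0]-q[:,0],q[:,0]-xr[1],yr[0]-q[:,1],q[:,1]-yr[1],zr[0]-q[:,2],q[:,2]-zr[1]]
    k=np.c_[D[:,:2].max(1),D[:,2:4].max(1),D[:,4:].max(1)];out=np.linalg.norm(np.maximum(k,0),axis=1); ins=k.max(1);return np.where(ins>0,out,ins).min()
gl=np.vstack([np.c_[g0[0]+.0133*np.cos(th),g0[1]+.0133*np.sin(th),np.full(40,z)] for z in np.linspace(0,.092,24)])
def check(M,tcp,w=.0435):
    g=tcp-M[:,2]*.005
    b=[boxd(P,M,g) for P in (pink,board,leg)]
    f=[min(gbox(P,M,g,(-.012,.012),(s*w-.008+s*.008-.001,s*w+.008+s*.008+.001),(-.06,.019)) for s in (-1,1)) for P in (pink,board,leg,gl)]
    return np.round(np.r_[b,f],3)
E
python3 - <<'E'
from path import *
M0,p0=cur(); M1=orient(57,38); p1=np.array([*g0,.044])-M1[:,2]*(.07-.005)
rv,sh=rel(M0,p0,M1,p1); print(p1.round(3))
for k in np.linspace(0,1,6):
    M=M0@R.from_rotvec(rv*k).as_matrix(); print(k,check(M,p0+k*(p1-p0),.0215))
print('in')
for b in (.07,.05,.03,.01,0): print(b,check(M1,np.array([*g0,.044])-M1[:,2]*(b-.005),.03))
E
```

```text
rv [-0.3486, -0.2398, -0.2923] sh [0.0127, -0.0235, 0.0565] deg 29.5 dist 0.062
[0.587 0.201 0.079]
0.0 [0.087 0.048 0.085 0.049 0.045 0.072 0.061]
0.2 [0.082 0.034 0.088 0.05  0.046 0.072 0.051]
0.4 [0.078 0.021 0.092 0.051 0.046 0.074 0.042]
0.6000000000000001 [0.075 0.009 0.098 0.054 0.048 0.075 0.035]
0.8 [0.074 0.008 0.104 0.058 0.05  0.078 0.031]
1.0 [0.075 0.009 0.112 0.063 0.053 0.081 0.028]
in
0.07 [0.075 0.009 0.112 0.055 0.05  0.076 0.033]
0.05 [0.055 0.009 0.095 0.051 0.054 0.062 0.022]
0.03 [0.036 0.009 0.078 0.05  0.062 0.05  0.016]
0.01 [0.017 0.009 0.061 0.05  0.073 0.04  0.016]
0 [0.009 0.009 0.053 0.05  0.078 0.035 0.016]
```

```bash
python3 - <<'E'
from path import *
from ik2 import *
M0,p0=cur(); M1=orient(57,38); ps=np.array([.578,.194,.068])
rv,sh=rel(M0,p0,M1,ps)
for k in np.linspace(0,1,6):
    M=M0@R.from_rotvec(rv*k).as_matrix(); print(k,check(M,p0+k*(ps-p0),.0215))
pf=np.array([*g0,.044])+M1[:,2]*.005; print('pf',pf.round(4),'local',(M1.T@(pf-ps)).round(4))
for k in np.linspace(0,1,5): print(k,check(M1,ps+k*(pf-ps),.03))
print(ikm(ps,M1,10,[[.93,.5,-1.14,2.37,3.5,.32,-1.27]]))
# follow local IK from current
q=ctrl.get_state()['joint_positions']
for k in np.linspace(0,1,11):
    e,q=ik(p0+k*(ps-p0),M0@R.from_rotvec(rv*k).as_matrix(),q,.01); print(round(k,1),round(e,4),q.round(2))
E
```

```text
rv [-0.3486, -0.2398, -0.2923] sh [0.028, -0.0284, 0.0578] deg 29.5 dist 0.07
0.0 [0.087 0.048 0.085 0.049 0.045 0.072 0.061]
0.2 [0.082 0.035 0.089 0.05  0.048 0.074 0.052]
0.4 [0.078 0.025 0.096 0.053 0.052 0.078 0.045]
0.6000000000000001 [0.076 0.017 0.104 0.056 0.057 0.082 0.041]
0.8 [0.076 0.02  0.113 0.061 0.062 0.086 0.039]
1.0 [0.078 0.023 0.123 0.067 0.068 0.09  0.039]
pf [0.6333 0.2371 0.0413] local [-0.0158 -0.0001  0.0733]
0.0 [0.078 0.023 0.123 0.059 0.065 0.086 0.042]
0.25 [0.06  0.02  0.105 0.053 0.063 0.071 0.028]
0.5 [0.042 0.016 0.088 0.05  0.066 0.057 0.018]
0.75 [0.025 0.012 0.07  0.05  0.072 0.045 0.016]
1.0 [0.009 0.009 0.053 0.05  0.078 0.035 0.016]
(np.float64(0.05908780803155045), array([ 1.01471451,  0.50965613, -1.1526075 ,  2.39091219,  3.71579771,
        0.31321305, -1.41564519]))
0.0 0.0 [-0.26 -0.07 -0.29  2.33  0.94  0.27  0.38]
0.1 0.0 [-0.22 -0.07 -0.29  2.36  1.07  0.19  0.3 ]
0.2 0.0 [-0.19 -0.06 -0.28  2.38  1.37  0.11  0.06]
0.3 0.0005 [-0.88 -0.09  0.44  2.44  2.01  0.1  -0.49]
0.4 0.0 [-0.51 -0.04  0.12  2.44  3.17  0.11 -1.61]
0.5 0.0 [-0.24 -0.   -0.11  2.44  3.59  0.18 -1.96]
0.6 0.0 [-0.04  0.04 -0.25  2.44  3.73  0.27 -2.03]
0.7 0.0 [ 0.08  0.08 -0.33  2.44  3.82  0.34 -2.04]
0.8 0.0 [ 0.12  0.12 -0.32  2.44  3.89  0.42 -2.03]
0.9 0.0 [ 0.14  0.16 -0.3   2.44  3.96  0.49 -2.01]
1.0 0.0 [ 0.17  0.21 -0.28  2.43  4.02  0.57 -1.99]
```

step_arm(plan=[[[-0.035,-0.024,-0.029],[0.003,-0.003,0.006],76],[[-0.07,-0.048,-0.058],[0.006,-0.006,0.012],76],[[-0.105,-0.072,-0.088],[0.008,-0.0085,0.017],76],[[-0.14,-0.096,-0.117],[0.011,-0.011,0.023],76],[[-0.174,-0.12,-0.146],[0.014,-0.014,0.029],76],[[-0.209,-0.144,-0.175],[0.017,-0.017,0.035],76],[[-0.244,-0.168,-0.205],[0.02,-0.02,0.04],76],[[-0.279,-0.192,-0.234],[0.022,-0.023,0.046],76],[[-0.314,-0.216,-0.263],[0.025,-0.026,0.052],76],[[-0.349,-0.24,-0.292],[0.028,-0.028,0.058],76]])

```text
time: 7.9
position: [0.5938, 0.1804, 0.0839]
tool_rot: [-0.569, 2.107, 0.199]
ft_force: [0.6, -0.7, 0.9]
grip_width: 0.7
```

```bash
python3 look.py w5; python3 - <<'E'
from path import *
M,p=cur(); print('check',check(M,p,.03)); z=M[:,2]; print('lean',np.degrees(np.arccos(-z[2])),'psi',np.degrees(np.arctan2(z[1],z[0])))
E
```

```text
7.9 [0.5938 0.1804 0.0839] [-0.5694  2.1068  0.199 ] [-0.031  0.119 -0.22   2.442  3.515  0.396 -1.698] [ 0.64 -0.71  0.87] 0.6999313477051253
[[-0.475 -0.469  0.745]
 [-0.321  0.88   0.349]
 [-0.819 -0.073 -0.568]]
check [0.068 0.01  0.102 0.078 0.05  0.092 0.028]
lean 55.019194080441224 psi 25.270737627351764
```

```bash
python3 - <<'E'
from path import *
M0,p0=cur(); M1=orient(57,38); pf=np.array([*g0,.044])+M1[:,2]*.005; ps=pf-M1@np.array([-.010,0,.05]); print(ps)
rv,sh=rel(M0,p0,M1,ps)
for k in np.linspace(0,1,6):
    M=M0@R.from_rotvec(rv*k).as_matrix(); print(k,check(M,p0+k*(ps-p0),.03))
print(ctrl.get_state()['joint_positions'].round(3),p0)
E
```

```text
[0.59596852 0.2079117  0.06012205]
rv [-0.1824, -0.0426, -0.0347] sh [0.0049, 0.0253, 0.0247] deg 10.9 dist 0.036
0.0 [0.068 0.01  0.102 0.078 0.05  0.092 0.028]
0.2 [0.065 0.012 0.102 0.073 0.052 0.087 0.026]
0.4 [0.062 0.013 0.101 0.067 0.054 0.082 0.024]
0.6000000000000001 [0.06  0.015 0.101 0.062 0.056 0.076 0.024]
0.8 [0.057 0.016 0.101 0.057 0.059 0.072 0.024]
1.0 [0.055 0.018 0.1   0.052 0.063 0.067 0.025]
[-0.026  0.123 -0.219  2.444  3.527  0.397 -1.703] [0.59190769 0.17867139 0.08019608]
```

step_arm(plan=[[[-0.03,-0.007,-0.006],[0.001,0.004,0.004],76],[[-0.06,-0.014,-0.012],[0.002,0.008,0.008],76],[[-0.09,-0.021,-0.017],[0.0025,0.0125,0.0125],76],[[-0.12,-0.028,-0.023],[0.003,0.017,0.016],76],[[-0.15,-0.035,-0.029],[0.004,0.021,0.02],76],[[-0.182,-0.043,-0.035],[0.005,0.025,0.025],76],[[-0.182,-0.043,-0.035],[0.005,0.025,0.025],76],[[-0.182,-0.043,-0.035],[0.005,0.025,0.025],76],[[-0.182,-0.043,-0.035],[0.005,0.025,0.025],76],[[-0.182,-0.043,-0.035],[0.005,0.025,0.025],76]])

```text
time: 9.2
position: [0.5984, 0.2089, 0.0638]
tool_rot: [-0.7, 2.05, 0.379]
ft_force: [-0.5, 0.4, -0.1]
grip_width: 0.701
```

```bash
python3 look.py w6; python3 - <<'E'
from path import *
M,p=cur(); print('check',check(M,p,.03)); z=M[:,2]; print('lean',np.degrees(np.arccos(-z[2])),'psi',np.degrees(np.arctan2(z[1],z[0])))
M1=orient(57,38); pf=np.array([*g0,.044])+M1[:,2]*.005; rel(M,p,M1,pf)
E
```

```text
9.2 [0.5984 0.2089 0.0638] [-0.7003  2.0498  0.3793] [ 0.085  0.252 -0.238  2.383  3.947  0.552 -1.949] [-0.5   0.4  -0.08] 0.7012828440483626
[[-0.427 -0.611  0.667]
 [-0.332  0.792  0.513]
 [-0.841 -0.002 -0.54 ]]
check [0.055 0.014 0.098 0.052 0.059 0.065 0.023]
lean 57.28601507037341 psi 37.562046562257436
rv [-0.0064, 0.005, -0.0015] sh [-0.0053, 0.0011, 0.0499] deg 0.5 dist 0.05
```

View pics/w6.png

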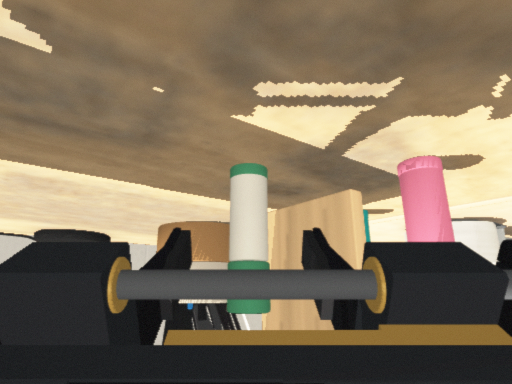

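```bash
python3 - <<'E'
from path import *
from fit import *
d=np.load('pics/w6.npz');W=(d['K'],d['R'],d['t']); im=cv2.imread('pics/w6.png')
ov=cv2.resize(im,None,fx=4,fy=4,interpolation=1)
for g,c in(((.630,.2345),(255,0,255)),((.5525,.3142),(0,255,255))):
    cs,_=cv2.findContours(glue(W,*g).astype(np.uint8),0,1); cv2.drawContours(ov,cs,-1,c,2)
cv2.imwrite('pics/ov6.png',cv2.resize(ov[550:1300,700:2048],None,fx=.59,fy=.59,interpolation=3))
E
```

```text
(no output)
```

View pics/ov6.png

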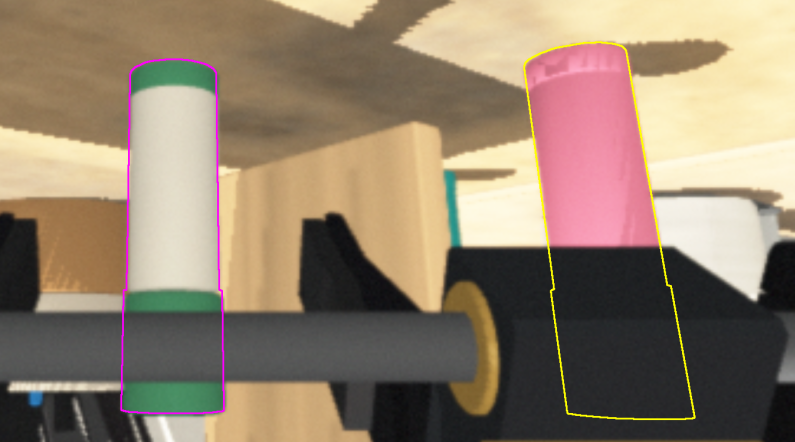

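step_arm(plan=[[[-0.001,0,0],[-0.001,0,0.006],76],[[-0.002,0.001,0],[-0.001,0,0.012],76],[[-0.002,0.002,0],[-0.002,0.001,0.019],76],[[-0.003,0.003,-0.001],[-0.003,0.001,0.025],76],[[-0.004,0.003,-0.001],[-0.003,0.001,0.031],76],[[-0.005,0.004,-0.001],[-0.004,0.001,0.037],76],[[-0.006,0.005,-0.001],[-0.005,0.001,0.044],76],[[-0.006,0.005,-0.001],[-0.005,0.001,0.05],76],[[-0.006,0.005,-0.001],[-0.005,0.001,0.05],76],[[-0.006,0.005,-0.001],[-0.005,0.001,0.05],76]])

```text
time: 10.5
position: [0.6331, 0.2368, 0.0405]
tool_rot: [-0.706, 2.054, 0.384]
ft_force: [-0.5, -0.3, 0.5]
grip_width: 0.703
```

```bash
python3 look.py w7; python3 - <<'E'
from path import *
M,p=cur(); print('check',check(M,p,.03)); print('stick in tool', (M.T@(np.array([*g0,.044])-p)).round(4))
E
```

```text
10.5 [0.6331 0.2368 0.0405] [-0.7063  2.0544  0.3841] [ 0.026  0.367 -0.236  2.294  3.847  0.537 -1.862] [-0.48 -0.25  0.48] 0.7032579377065552
[[-0.43  -0.615  0.661]
 [-0.335  0.788  0.516]
 [-0.838  0.001 -0.545]]
check [0.009 0.009 0.053 0.051 0.079 0.035 0.016]
stick in tool [-0.0007  0.0002 -0.005 ]
```

View pics/w7.png

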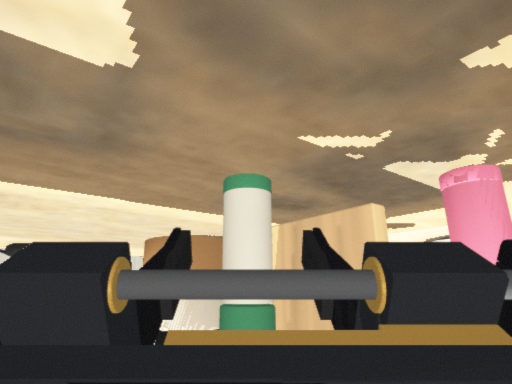

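step_arm(plan=[[[0,0,0],[0,0,0],150],[[0,0,0],[0,0,0],165],[[0,0,0],[0,0,0],200],[[0,0,0],[0,0,0],255],[[0,0,0],[0,0,0],255],[[0,0,0],[0,0,0],255],[[0,0,0],[0,0,0],255],[[0,0,0],[0,0,0],255],[[0,0,0],[0,0,0],255],[[0,0,0],[0,0,0],255]], squeeze=20)

```text
time: 11.8
position: [0.6333, 0.2369, 0.0407]
tool_rot: [-0.706, 2.054, 0.384]
ft_force: [0.1, -0.4, -0.6]
grip_width: 0.276
```

```bash
python3 look.py w8; python3 - <<'E'
from path import *
M,p=cur()
# exit: lift 6 mm then back along -z tool
for d in ([0,0,0],[0,0,.008],[-.02,-.015,.02],[-.04,-.03,.033],[-.05,-.05,.035],[-.08,-.10,.06]):
    print(d,check(M,p+np.array(d),.02)[:6])
E
```

```text
11.8 [0.6333 0.2369 0.0407] [-0.7063  2.054   0.3841] [ 0.026  0.367 -0.236  2.294  3.847  0.537 -1.862] [ 0.13 -0.42 -0.59] 0.2763989131287909
[[-0.43  -0.615  0.661]
 [-0.335  0.788  0.516]
 [-0.839  0.001 -0.545]]
[0, 0, 0] [0.009 0.009 0.053 0.061 0.079 0.044]
[0, 0, 0.008] [0.012 0.003 0.053 0.061 0.071 0.044]
[-0.02, -0.015, 0.02] [0.037 0.006 0.078 0.06  0.059 0.057]
[-0.04, -0.03, 0.033] [0.064 0.009 0.103 0.061 0.054 0.074]
[-0.05, -0.05, 0.035] [0.084 0.014 0.123 0.076 0.059 0.096]
[-0.08, -0.1, 0.06] [0.147 0.02  0.179 0.124 0.06  0.153]
```

View pics/w8.png

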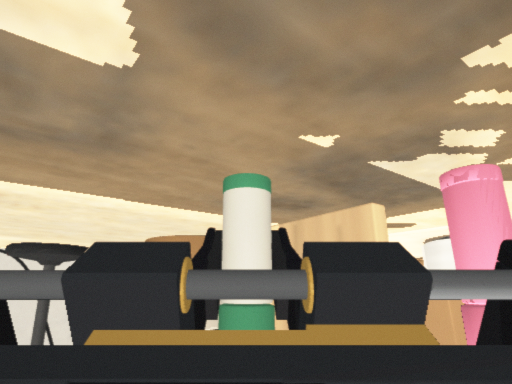

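```bash
python3 - <<'E'
from path import *
from ik2 import *
M,p=cur()
off=np.array([-.0007,.0002,-.005])
def stick(M,p,M0=orient(57,38)):
    ax=M@(M0.T@np.array([0,0,1.])); c=p+M@off; return np.array([c-ax*.044+ax*t for t in np.linspace(0,.092,12)])
def bd(P): # distance of stick pts to board slab approx
    return min(np.linalg.norm(board-q,axis=1).min() for q in P)-.0133
A=(M,p-M[:,2]*.05)
q=ctrl.get_state()['joint_positions']
for a,psi,t in ((40,10,[.55,.12,.15]),(40,15,[.54,.14,.15]),(38,5,[.54,.08,.17]),(35,10,[.54,.12,.18])):
    M1=orient(a,psi);t=np.array(t); rv,sh=rel(A[0],A[1],M1,t); print(ikm(t,M1,6,[[-.2,0,-.3,2.2,.9,.4,.4]]))
    for k in np.linspace(0,1,6):
        Mk=A[0]@R.from_rotvec(rv*k).as_matrix();pk_=A[1]+k*(t-A[1]); S=stick(Mk,pk_); print(round(k,1),check(Mk,pk_,.02)[:6],'st',round(bd(S),3),S[0].round(3),S[-1].round(3))
E
```

```text
rv [0.3672, 0.2905, 0.3243] sh [-0.0167, -0.0408, -0.1249] deg 32.6 dist 0.132
(np.float64(0.10772879245467717), array([ 0.2249459 , -0.19227121, -0.4955718 ,  2.3369866 , -0.04758639,
        0.27958286,  1.49046932]))
0.0 [0.055 0.009 0.095 0.061 0.056 0.069] st 0.033 [0.597 0.209 0.027] [0.597 0.209 0.119]
0.2 [0.072 0.005 0.101 0.074 0.048 0.087] st 0.02 [0.585 0.19  0.044] [0.59  0.192 0.136]
0.4 [0.09  0.004 0.107 0.089 0.044 0.106] st 0.014 [0.572 0.172 0.061] [0.583 0.175 0.152]
0.6 [0.109 0.02  0.116 0.108 0.04  0.125] st 0.019 [0.56  0.153 0.078] [0.575 0.158 0.168]
0.8 [0.127 0.041 0.127 0.128 0.039 0.145] st 0.027 [0.547 0.135 0.095] [0.568 0.14  0.184]
1.0 [0.146 0.064 0.141 0.15  0.04  0.165] st 0.038 [0.535 0.117 0.112] [0.561 0.122 0.2  ]
rv [0.3016, 0.2924, 0.2662] sh [-0.0191, -0.0189, -0.1212] deg 28.5 dist 0.124
(np.float64(0.09369705795284236), array([ 0.1985416 , -0.20630294, -0.47486788,  2.34845687, -0.24415511,
        0.28511427,  1.74058799]))
0.0 [0.055 0.009 0.095 0.061 0.056 0.069] st 0.033 [0.597 0.209 0.027] [0.597 0.209 0.119]
0.2 [0.072 0.005 0.102 0
[... 1259 characters left out ...]
.4 dist 0.156
(np.float64(0.07525202707853382), array([ 0.00991947, -0.22474797, -0.29148218,  2.26289042,  0.01012146,
        0.48691665,  1.44315061]))
0.0 [0.055 0.009 0.095 0.061 0.056 0.069] st 0.033 [0.597 0.209 0.027] [0.597 0.209 0.119]
0.2 [0.077 0.002 0.102 0.073 0.044 0.087] st 0.016 [0.582 0.19  0.05 ] [0.589 0.192 0.142]
0.4 [0.1   0.006 0.109 0.09  0.037 0.107] st 0.013 [0.567 0.171 0.073] [0.58  0.176 0.164]
0.6 [0.123 0.03  0.122 0.112 0.032 0.127] st 0.023 [0.552 0.153 0.096] [0.572 0.158 0.186]
0.8 [0.147 0.059 0.138 0.136 0.032 0.147] st 0.037 [0.536 0.135 0.12 ] [0.564 0.141 0.208]
1.0 [0.171 0.088 0.156 0.162 0.046 0.168] st 0.054 [0.521 0.117 0.144] [0.555 0.123 0.229]
```

```bash
python3 - <<'E'
from path import *
from ik2 import *
M,p=cur()
off=np.array([-.0007,.0002,-.005])
def stick(M,p,M0=orient(57,38)):
    ax=M@(M0.T@np.array([0,0,1.])); c=p+M@off; return np.array([c-ax*.044+ax*t for t in np.linspace(0,.092,12)])
def bd(P): return min(np.linalg.norm(board-q,axis=1).min() for q in P)-.0133
seg=[(M,p),(M,np.array([.599,.210,.057])),(orient(52,28),np.array([.565,.165,.070])),(orient(42,15),np.array([.545,.13,.12])),(orient(35,10),np.array([.53,.11,.15]))]
q=ctrl.get_state()['joint_positions']
for (Ma,pa),(Mb,pb) in zip(seg,seg[1:]):
    rv,sh=rel(Ma,pa,Mb,pb)
    for k in np.linspace(0,1,6):
        Mk=Ma@R.from_rotvec(rv*k).as_matrix();pk_=pa+k*(pb-pa); S=stick(Mk,pk_); e,q=ik(pk_,Mk,q,.01)
        print(round(k,1),check(Mk,pk_,.02)[:3],'st',round(bd(S),3),S[0].round(3),S[-1].round(3),round(e,4),q.round(2))
E
```

```text
rv [0.0, 0.0, 0.0] sh [0.0101, -0.0001, -0.0454] deg 0.0 dist 0.046
0.0 [0.009 0.009 0.053] st 0.06 [0.63  0.235 0.   ] [0.63  0.235 0.092] 0.0 [ 0.03  0.37 -0.23  2.3   3.84  0.54 -1.86]
0.2 [0.016 0.011 0.062] st 0.057 [0.623 0.229 0.003] [0.623 0.229 0.095] 0.0 [ 0.04  0.35 -0.24  2.32  3.86  0.55 -1.87]
0.4 [0.024 0.013 0.07 ] st 0.053 [0.616 0.224 0.007] [0.616 0.224 0.099] 0.0 [ 0.05  0.33 -0.24  2.33  3.88  0.55 -1.89]
0.6 [0.033 0.015 0.079] st 0.05 [0.61  0.219 0.01 ] [0.61  0.219 0.102] 0.0 [ 0.06  0.31 -0.24  2.35  3.9   0.55 -1.9 ]
0.8 [0.042 0.017 0.088] st 0.047 [0.603 0.213 0.013] [0.603 0.213 0.105] 0.0 [ 0.08  0.29 -0.24  2.37  3.92  0.56 -1.92]
1.0 [0.05  0.018 0.096] st 0.044 [0.596 0.208 0.016] [0.596 0.208 0.108] 0.0 [ 0.09  0.27 -0.24  2.38  3.95  0.56 -1.94]
rv [0.1419, 0.0868, 0.1006] sh [0.0188, -0.0146, -0.0528] deg 11.1 dist 0.058
0.0 [0.05  0.018 0.096] st 0.044 [0.596 0.208 0.016] [0.596 0.208 0.108] 0.0 [ 0.09  0.27 -0.24  2.38  3.95  0.56 -1.94]
0.2 [0.058 0.022 0.103] st 0.043 [0.588 0.199 0.019] [0.59  0.199 0.111] 0.0 [ 0.08  0.23 -0.24  2.4   3.92  
[... 1428 characters left out ...]
.127 0.082] [0.554 0.133 0.171] 0.109 [ 0.7  -0.13 -0.93  2.44  4.2   0.1  -2.68]
0.2 [0.135 0.056 0.14 ] st 0.043 [0.527 0.123 0.088] [0.552 0.129 0.176] 0.1486 [ 0.73 -0.15 -0.97  2.44  4.18  0.1  -2.68]
0.4 [0.141 0.06  0.144] st 0.044 [0.523 0.119 0.094] [0.551 0.125 0.182] 0.1887 [ 0.76 -0.16 -0.99  2.44  4.17  0.1  -2.68]
0.6 [0.148 0.065 0.148] st 0.047 [0.519 0.115 0.101] [0.549 0.121 0.188] 0.2292 [ 0.77 -0.17 -1.    2.44  4.16  0.1  -2.68]
0.8 [0.154 0.071 0.152] st 0.05 [0.515 0.111 0.107] [0.547 0.117 0.193] 0.2699 [ 0.79 -0.18 -1.01  2.44  4.14  0.1  -2.68]
1.0 [0.16  0.076 0.156] st 0.053 [0.511 0.107 0.114] [0.545 0.113 0.199] 0.3106 [ 0.79 -0.19 -1.01  2.44  4.13  0.1  -2.68]
```

```bash
python3 - <<'E'
from path import *
from ik2 import *
M,p=cur()
off=np.array([-.0007,.0002,-.005])
def stick(M,p,M0=orient(57,38)):
    ax=M@(M0.T@np.array([0,0,1.])); c=p+M@off; return np.array([c-ax*.044+ax*t for t in np.linspace(0,.092,12)])
def bd(P): return min(np.linalg.norm(board-q,axis=1).min() for q in P)-.0133
for name,mid in (('A',[(M,np.array([.58,.196,.062])),(orient(43,12),np.array([.554,.2177,.13]))]),('B',[(orient(54,32),np.array([.588,.205,.062])),(orient(43,10),np.array([.565,.2,.11]))]),
  ('C',[(orient(54,32),np.array([.588,.205,.062])),(orient(43,5),np.array([.56,.2,.11]))])):
  seg=[(M,p)]+mid+[(orient(33,3),np.array([.54,.15,.17]))]
  q=ctrl.get_state()['joint_positions']; print(name)
  for (Ma,pa),(Mb,pb) in zip(seg,seg[1:]):
    rv,sh=rel(Ma,pa,Mb,pb)
    for k in np.linspace(0,1,9)[1:]:
        Mk=Ma@R.from_rotvec(rv*k).as_matrix();pk_=pa+k*(pb-pa); S=stick(Mk,pk_); e,q=ik(pk_,Mk,q,.01)
        print(round(k,1),check(Mk,pk_,.02)[:3],'st',round(bd(S),3),S[0].round(3),round(e,4),q.round(2))
E
```

```text
A
rv [0.0, 0.0, 0.0] sh [0.0188, 0.0006, -0.0679] deg 0.0 dist 0.07
0.1 [0.016 0.011 0.061] st 0.057 [0.623 0.23  0.003] 0.0 [ 0.04  0.35 -0.23  2.32  3.86  0.55 -1.87]
0.2 [0.023 0.014 0.07 ] st 0.054 [0.617 0.224 0.005] 0.0 [ 0.05  0.33 -0.24  2.33  3.88  0.55 -1.88]
0.4 [0.031 0.016 0.078] st 0.052 [0.61  0.219 0.008] 0.0 [ 0.06  0.32 -0.24  2.35  3.9   0.56 -1.89]
0.5 [0.039 0.018 0.087] st 0.049 [0.604 0.214 0.011] 0.0 [ 0.07  0.3  -0.23  2.37  3.91  0.56 -1.91]
0.6 [0.047 0.02  0.095] st 0.047 [0.597 0.209 0.013] 0.0 [ 0.08  0.28 -0.23  2.38  3.93  0.56 -1.92]
0.8 [0.056 0.022 0.103] st 0.046 [0.59  0.204 0.016] 0.0 [ 0.09  0.26 -0.23  2.4   3.96  0.57 -1.94]
0.9 [0.064 0.025 0.112] st 0.046 [0.584 0.199 0.019] 0.0 [ 0.11  0.24 -0.23  2.41  3.98  0.57 -1.95]
1.0 [0.073 0.027 0.12 ] st 0.046 [0.577 0.194 0.021] 0.0 [ 0.12  0.23 -0.23  2.43  4.    0.58 -1.97]
rv [0.3483, 0.2398, 0.2917] sh [-0.0531, 0.0331, -0.043] deg 29.4 dist 0.076
0.1 [0.072 0.024 0.114] st 0.04 [0.572 0.196 0.03 ] 0.0 [ 0.08  0.17 -0.25  2.44  3.92  0.49 -2.  ]
0.2 [0.072 0.021 0.109] st 0.034 [0.568 0.199 0
[... 6161 characters left out ...]
.082 0.056 0.078] st 0.027 [0.54  0.187 0.087] 0.0 [-0.36 -0.07 -0.18  2.32  0.89  0.38  0.34]
0.4 [0.091 0.06  0.084] st 0.029 [0.536 0.18  0.095] 0.0 [-0.38 -0.09 -0.16  2.3   0.76  0.4   0.48]
0.5 [0.101 0.064 0.092] st 0.032 [0.533 0.174 0.103] 0.0 [-0.39 -0.11 -0.13  2.29  0.66  0.43  0.59]
0.6 [0.111 0.069 0.099] st 0.035 [0.53  0.168 0.111] 0.0 [-0.4  -0.13 -0.1   2.28  0.57  0.46  0.69]
0.8 [0.12  0.075 0.107] st 0.039 [0.527 0.162 0.119] 0.0 [-0.41 -0.14 -0.07  2.27  0.5   0.5   0.77]
0.9 [0.13  0.08  0.115] st 0.044 [0.523 0.155 0.126] 0.0 [-0.42 -0.16 -0.05  2.25  0.44  0.54  0.83]
1.0 [0.14  0.086 0.123] st 0.048 [0.52  0.149 0.134] 0.0 [-0.43 -0.17 -0.03  2.23  0.39  0.57  0.89]
```

step_arm(plan=[[[0.002,0.001,0.001],[-0.001,0,-0.003],255],[[0.01,0.006,0.006],[0,0,-0.008],255],[[0.02,0.012,0.014],[0.002,0.001,-0.015],255],[[0.032,0.019,0.022],[0.004,0.001,-0.022],255],[[0.043,0.026,0.03],[0.006,0.001,-0.03],255],[[0.054,0.033,0.037],[0.008,0.002,-0.037],255],[[0.065,0.039,0.044],[0.009,0.002,-0.044],255],[[0.076,0.046,0.052],[0.011,0.003,-0.052],255],[[0.086,0.052,0.059],[0.012,0.003,-0.058],255],[[0.086,0.052,0.059],[0.012,0.003,-0.058],255]], squeeze=20)

```text
time: 13.1
position: [0.5878, 0.2052, 0.0627]
tool_rot: [-0.611, 2.13, 0.311]
ft_force: [-0.2, 1.5, 0.6]
grip_width: 0.282
```

```bash
python3 look.py w9; python3 - <<'E'
from path import *
M,p=cur(); print(check(M,p,.02)[:3]); rel(M,p,orient(43,5),np.array([.56,.2,.11]))
E
```

```text
13.1 [0.5878 0.2052 0.0627] [-0.6107  2.1304  0.3113] [ 0.015  0.186 -0.248  2.413  3.743  0.428 -1.894] [-0.22  1.45  0.62] 0.281501258504866
[[-0.498 -0.53   0.686]
 [-0.311  0.848  0.429]
 [-0.809 -0.    -0.587]]
[0.052 0.024 0.096]
rv [0.3536, 0.1889, 0.3125] sh [-0.0228, 0.0103, -0.0493] deg 29.1 dist 0.055
```

View pics/w9.png

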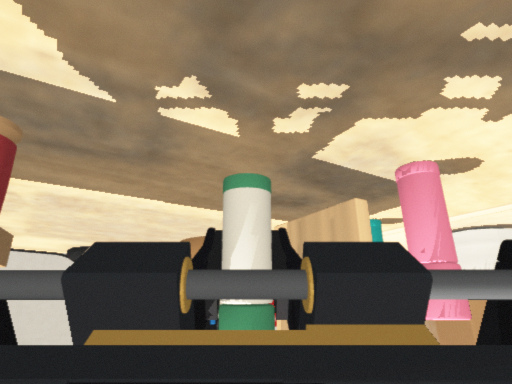

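Stick is held and unmoved in the gripper. Next: out and less lean.

step_arm(plan=[[[0.035,0.019,0.031],[-0.002,0.001,-0.005],255],[[0.07,0.038,0.062],[-0.0045,0.002,-0.01],255],[[0.106,0.057,0.094],[-0.007,0.003,-0.015],255],[[0.141,0.076,0.125],[-0.009,0.004,-0.02],255],[[0.177,0.094,0.156],[-0.0115,0.005,-0.025],255],[[0.212,0.113,0.187],[-0.014,0.006,-0.03],255],[[0.247,0.132,0.219],[-0.016,0.007,-0.0345],255],[[0.283,0.151,0.25],[-0.018,0.008,-0.039],255],[[0.318,0.17,0.281],[-0.0205,0.009,-0.044],255],[[0.3536,0.189,0.3125],[-0.023,0.01,-0.049],255]])

```text
time: 14.4
position: [0.5731, 0.1966, 0.1109]
tool_rot: [-0.151, 2.338, 0.061]
ft_force: [1.6, -1.0, -0.1]
grip_width: 0.281
```

```bash
python3 look.py w10; python3 - <<'E'
from path import *
M,p=cur(); print(check(M,p,.02)[:3]); z=M[:,2]; print('lean',np.degrees(np.arccos(-z[2])),'psi',np.degrees(np.arctan2(z[1],z[0])));rel(M,p,orient(33,3),np.array([.54,.15,.17]))
E
```

```text
14.4 [0.5731 0.1966 0.1109] [-0.1505  2.3382  0.061 ] [-0.416 -0.01  -0.13   2.357  1.436  0.299 -0.16 ] [ 1.63 -1.04 -0.08] 0.281230776721315
[[-0.691 -0.127  0.711]
 [-0.09   0.992  0.09 ]
 [-0.717 -0.002 -0.697]]
[0.059 0.038 0.063]
lean 45.7752493404791 psi 7.3586324022340746
rv [0.0487, 0.2228, 0.056] sh [-0.0146, -0.044, -0.0684] deg 13.5 dist 0.083
```

```bash
python3 - <<'E'
from path import *
from ik2 import *
off=np.array([-.0007,.0002,-.005])
def stick(M,p,M0=orient(57,38)):
    ax=M@(M0.T@np.array([0,0,1.])); c=p+M@off; return np.array([c-ax*.044+ax*t for t in np.linspace(0,.092,12)])
def bd(P): return min(np.linalg.norm(board-q,axis=1).min() for q in P)-.0133
M,p=cur();q=ctrl.get_state()['joint_positions']
M1=orient(15,0);t=np.array([.475,.08,.075])+M1[:,2]*.005; rv,sh=rel(M,p,M1,t)
for k in np.linspace(0,1,11):
    Mk=M@R.from_rotvec(rv*k).as_matrix();pk_=p+k*(t-p); S=stick(Mk,pk_); e,q=ik(pk_,Mk,q,.01)
    print(round(k,1),check(Mk,pk_,.02)[:3],'st',round(bd(S),3),S[0].round(3),S[-1].round(3),round(e,4),q.round(2))
E
```

```text
rv [0.0665, 0.5363, 0.1093] sh [0.1071, -0.1056, -0.0504] deg 31.6 dist 0.159
0.0 [0.059 0.038 0.063] st 0.014 [0.561 0.197 0.073] [0.579 0.2   0.163] 0.0 [-0.42 -0.01 -0.13  2.36  1.42  0.3  -0.16]
0.1 [0.068 0.046 0.073] st 0.022 [0.55  0.186 0.069] [0.572 0.188 0.158] 0.0 [-0.42 -0.03 -0.11  2.35  1.16  0.29  0.11]
0.2 [0.076 0.053 0.083] st 0.03 [0.538 0.174 0.066] [0.565 0.176 0.154] 0.0 [-0.43 -0.05 -0.07  2.35  0.91  0.31  0.36]
0.3 [0.083 0.061 0.094] st 0.038 [0.526 0.162 0.063] [0.558 0.164 0.149] 0.0 [-0.44 -0.07 -0.03  2.34  0.7   0.34  0.57]
0.4 [0.091 0.069 0.105] st 0.047 [0.515 0.15  0.059] [0.551 0.152 0.144] 0.0 [-0.46 -0.08  0.01  2.33  0.55  0.38  0.74]
0.5 [0.098 0.077 0.117] st 0.056 [0.503 0.138 0.056] [0.544 0.14  0.139] 0.0 [-0.46 -0.08  0.04  2.32  0.43  0.43  0.86]
0.6 [0.105 0.085 0.129] st 0.065 [0.491 0.127 0.053] [0.537 0.128 0.133] 0.0 [-0.47 -0.08  0.07  2.31  0.33  0.48  0.96]
0.7 [0.113 0.093 0.141] st 0.074 [0.48  0.115 0.051] [0.53  0.116 0.128] 0.0 [-0.46 -0.08  0.1   2.3   0.26  0.53  1.04]
0.8 [0.122 0.1   0.153] st 0.083 [0.469 0.103 0.048] [0.523 0.104 0.122] 0.0 [-0.46 -0.08  0.12  2.29  0.21  0.59  1.11]
0.9 [0.132 0.106 0.166] st 0.093 [0.457 0.092 0.045] [0.515 0.092 0.117] 0.0 [-0.45 -0.07  0.14  2.28  0.16  0.64  1.16]
1.0 [0.142 0.113 0.178] st 0.102 [0.446 0.08  0.042] [0.508 0.08  0.111] 0.0 [-0.44 -0.06  0.16  2.26  0.13  0.69  1.21]
```

step_arm(plan=[[[0.007,0.054,0.011],[0.011,-0.011,-0.005],255],[[0.013,0.107,0.022],[0.021,-0.021,-0.01],255],[[0.02,0.161,0.033],[0.032,-0.032,-0.015],255],[[0.027,0.215,0.044],[0.043,-0.042,-0.02],255],[[0.033,0.268,0.055],[0.0535,-0.053,-0.025],255],[[0.04,0.322,0.066],[0.064,-0.063,-0.03],255],[[0.047,0.375,0.077],[0.075,-0.074,-0.035],255],[[0.053,0.429,0.087],[0.086,-0.0845,-0.04],255],[[0.06,0.483,0.098],[0.096,-0.095,-0.045],255],[[0.0665,0.536,0.109],[0.107,-0.106,-0.05],255]])

```text
time: 15.7
position: [0.4776, 0.076, 0.069]
tool_rot: [-0.006, 2.878, -0.008]
ft_force: [0.2, -0.0, -1.1]
grip_width: 0.278
```

```bash
python3 look.py w11; python3 - <<'E'
from h import *
M,p=cur(); z=M[:,2]; print('lean',np.degrees(np.arccos(-z[2])),'psi',np.degrees(np.arctan2(z[1],z[0])))
M1=orient(15,0); rel(M,p,M1,np.array([.475,.08,.045])+M1[:,2]*.005)
save('scene','s11.png',(140,40,340,200),4)
E
```

```text
15.7 [0.4776 0.076  0.069 ] [-0.0058  2.878  -0.0083] [-0.387 -0.048  0.119  2.256  0.126  0.684  1.219] [ 0.16 -0.01 -1.08] 0.2784506793936312
[[-0.965 -0.003  0.261]
 [-0.005  1.    -0.005]
 [-0.261 -0.006 -0.965]]
lean 14.960864594997755 psi -1.4350251262469116
rv [-0.0065, -0.0008, 0.0029] sh [0.0081, 0.0058, 0.0271] deg 0.4 dist 0.029
```

View pics/w11.png

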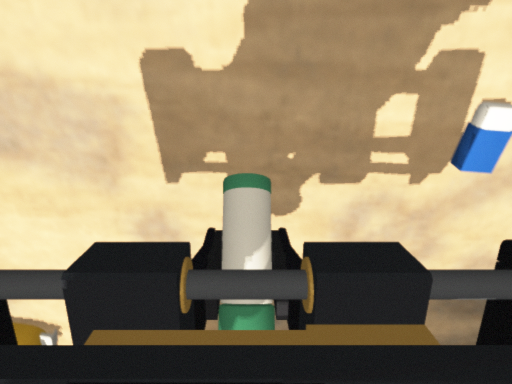

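View pics/s11.png

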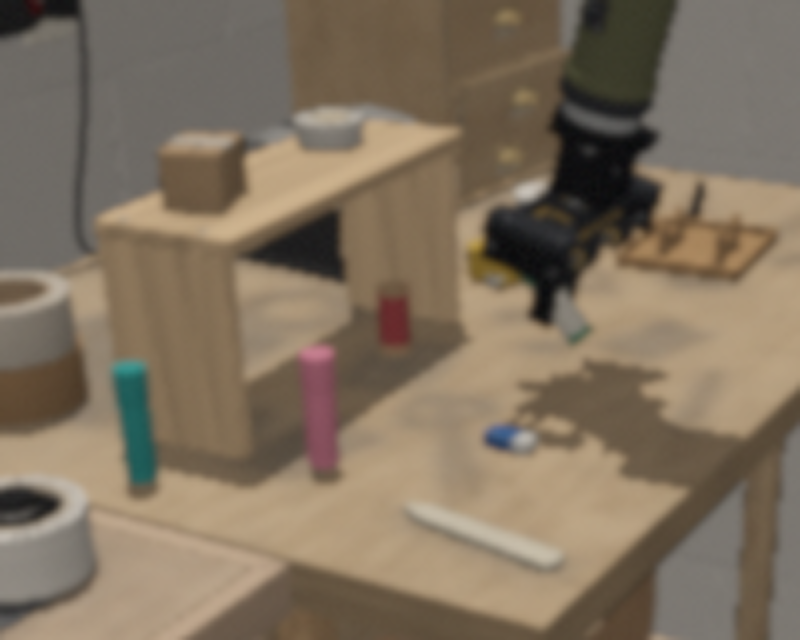

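step_arm(plan=[[[0,0,0],[0.002,0,0.007],255],[[0,0,0],[0.004,0,0.015],255],[[0,0,0],[0.006,0,0.022],255],[[0,0,0],[0.0078,0,0.029],255],[[0,0,0],[0.0078,0,0.029],255],[[0,0,0],[0.0065,0,0.031],255],[[0,0,0],[0.0052,0,0.033],255],[[0,0,0],[0.0039,0,0.035],255],[[0,0,0],[0.0026,0,0.037],255],[[0,0,0],[0.0012,0,0.039],255]], squeeze=20)

```text
time: 17.05
position: [0.4875, 0.0778, 0.0318]
tool_rot: [-0.007, 2.875, -0.003]
ft_force: [-0.5, -0.5, 4.8]
grip_width: 0.281
```

```bash
python3 look.py w12
```

```text
17.05 [0.4875 0.0778 0.0318] [-0.007   2.8753 -0.003 ] [-0.384  0.038  0.124  2.266  0.117  0.584  1.225] [-0.54 -0.51  4.77] 0.2813658070669826
[[-0.965 -0.005  0.263]
 [-0.005  1.    -0.001]
 [-0.263 -0.003 -0.965]]
```

View pics/w12.png

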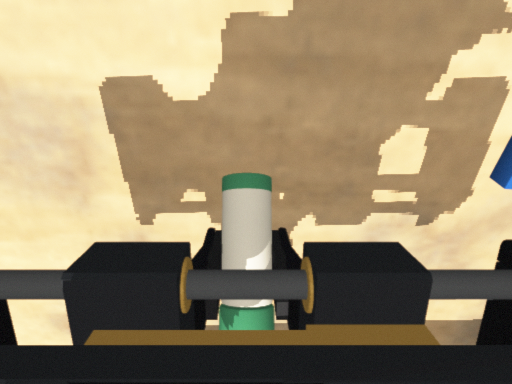

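```bash
cat > ang.py <<'E'
from h import *
th=np.linspace(0,2*np.pi,72,endpoint=False)
def model(phi,gb=.044,off=(-.0007,.0002,-.005)):
    # phi deg: cap axis in tool = (-cos phi,0,-sin phi)
    f=np.radians(phi); ax=np.array([-np.cos(f),0,-np.sin(f)]); u=np.array([0,1.,0]); v=np.cross(ax,u)
    c=np.array(off)-ax*gb
    ring=lambda s,r: c+ax*s+r*(np.cos(th)[:,None]*u+np.sin(th)[:,None]*v)
    return ring(0,.0125),ring(.0005,.0125),ring(.062,.0133)
def show(n,phis):
    d=np.load(f'pics/{n}.npz');W=(d['K'],d['R'],d['t']);M=R.from_rotvec(d['rot']).as_matrix();p=d['pos']
    for phi in phis:
        A,_,C=model(phi); qa=proj(W,A@M.T+p); qc=proj(W,C@M.T+p)
        print(phi,'base top row',qa[:,1].min().round(1),'base width',np.ptp(qa[:,0]).round(1),'u',qa[:,0].min().round(1),qa[:,0].max().round(1),'capedge top',qc[:,1].min().round(1))
if __name__=='__main__':
    import sys
    for n in sys.argv[1:]: print(n); show(n,range(-6,36,6))
E
python3 ang.py w11 w12
```

```text
w11
-6 base top row 172.8 base width 56.4 u 220.3 276.7 capedge top 277.9
0 base top row 172.8 base width 54.7 u 221.1 275.8 capedge top 282.0
6 base top row 173.8 base width 53.1 u 221.9 275.0 capedge top 286.0
12 base top row 175.6 base width 51.5 u 222.6 274.1 capedge top 289.9
18 base top row 174.4 base width 50.1 u 223.3 273.3 capedge top 293.6
24 base top row 173.0 base width 48.7 u 223.9 272.6 capedge top 297.1
30 base top row 172.7 base width 47.4 u 224.5 271.9 capedge top 300.4
w12
-6 base top row 172.7 base width 56.4 u 220.3 276.7 capedge top 277.8
0 base top row 172.7 base width 54.7 u 221.1 275.8 capedge top 281.9
6 base top row 173.7 base width 53.1 u 221.8 274.9 capedge top 286.0
12 base top row 175.6 base width 51.5 u 222.6 274.1 capedge top 289.9
18 base top row 174.3 base width 50.1 u 223.2 273.3 capedge top 293.6
24 base top row 172.9 base width 48.7 u 223.9 272.6 capedge top 297.1
30 base top row 172.6 base width 47.4 u 224.5 271.9 capedge top 300.3
```

step_arm(plan=[[[0,0,0],[-0.001,0,0.0015],255],[[0,0,0],[-0.002,0,0.003],255],[[0,0,0],[-0.003,0,0.0045],255],[[0,0,0],[-0.004,0,0.006],255],[[0,0,0],[-0.005,0,0.0075],255],[[0,0,0],[-0.006,0,0.009],255],[[0,0,0],[-0.007,0,0.0105],255],[[0,0,0],[-0.008,0,0.012],255],[[0,0,0],[-0.009,0,0.0135],255],[[0,0,0],[-0.01,0,0.015],255]])

```text
time: 18.35
position: [0.4996, 0.0776, 0.0189]
tool_rot: [-0.007, 2.878, -0.004]
ft_force: [-0.3, 0.3, 2.5]
grip_width: 0.275
```

```bash
python3 look.py w13; python3 - <<'E'
from h import *
save('scene','s13.png',(200,60,340,165),5.5)
E
```

```text
18.35 [0.4996 0.0776 0.0189] [-0.0071  2.8783 -0.0041] [-0.378  0.088  0.128  2.246  0.106  0.556  1.241] [-0.32  0.29  2.53] 0.2745765389546309
[[-0.966 -0.005  0.26 ]
 [-0.005  1.    -0.002]
 [-0.26  -0.003 -0.966]]
```

View pics/w13.png

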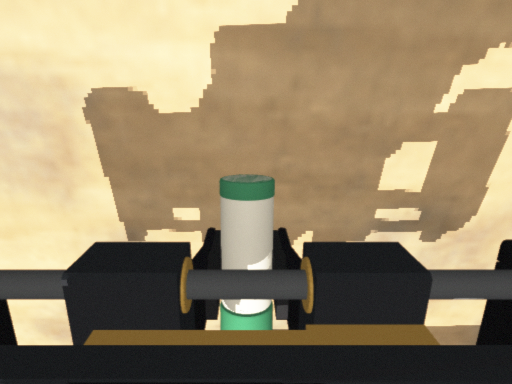

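View pics/s13.png

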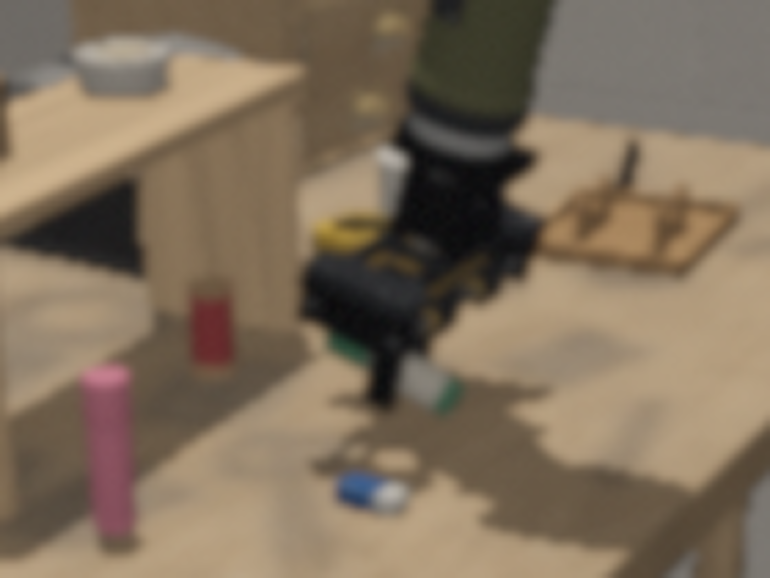

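```bash
python3 - <<'E'
from ang import *
d=np.load('pics/w13.npz');W=(d['K'],d['R'],d['t']);M=R.from_rotvec(d['rot']).as_matrix();p=d['pos']
im=cv2.imread('pics/w13.png'); big=cv2.resize(im[160:345,200:300],None,fx=6,fy=6,interpolation=3)
out=[]
for phi,c in ((-4,(255,0,0)),(0,(255,0,255)),(4,(0,255,255)),):
    b=big.copy()
    for ring in model(phi)[::2]:
        q=(proj(W,ring@M.T+p)-[200,160]+.5)*6; cv2.polylines(b,[q.astype(np.int32)],True,c,1)
    out.append(b)
cv2.imwrite('pics/ell.png',cv2.resize(np.hstack(out),None,fx=.44,fy=.5))
E
```

```text
(no output)
```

View pics/ell.png

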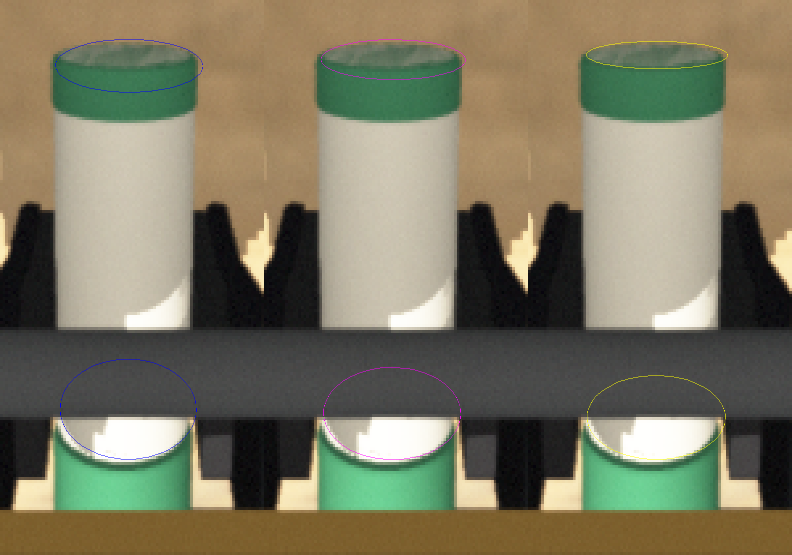

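```bash
cat > wp.py <<'E'
from h import *
def rows(wps):  # wps: list of (rowcount, a, psi, graspxyz)
    M0,p0=cur(); Mp,gp=M0,p0-M0[:,2]*.005; out=[]
    for n,a,psi,g in wps:
        M1=orient(a,psi); g=np.array(g); rv=R.from_matrix(Mp.T@M1).as_rotvec()
        for k in range(1,n+1):
            Mk=Mp@R.from_rotvec(rv*k/n).as_matrix(); pk=gp+(g-gp)*k/n+Mk[:,2]*.005
            out.append((R.from_matrix(M0.T@Mk).as_rotvec().round(3).tolist(),(M0.T@(pk-p0)).round(4).tolist()))
        Mp,gp=M1,g
    for o in out: print(o)
E
python3 -c "
from wp import *
rows([(2,13,0,[.498,.076,.07]),(2,7,2,[.495,.03,.14]),(6,-3.5,6.2,[.5,-.3045,.12])])"
```

```text
([-0.001, 0.018, 0.003], [-0.0058, -0.0008, -0.0224])
([-0.002, 0.036, 0.005], [-0.0115, -0.0017, -0.0448])
([-0.006, 0.089, -0.012], [-0.0188, -0.0248, -0.079])
([-0.009, 0.141, -0.029], [-0.0261, -0.0479, -0.1131])
([-0.01, 0.172, -0.042], [-0.0256, -0.1036, -0.1096])
([-0.011, 0.202, -0.054], [-0.0251, -0.1594, -0.1061])
([-0.012, 0.233, -0.066], [-0.0246, -0.2151, -0.1025])
([-0.012, 0.263, -0.079], [-0.0241, -0.2709, -0.099])
([-0.013, 0.293, -0.091], [-0.0236, -0.3266, -0.0955])
([-0.014, 0.324, -0.103], [-0.0231, -0.3824, -0.092])
```

step_arm(plan=[[[-0.001,0.018,0.003],[-0.0058,-0.0008,-0.0224],255],[[-0.002,0.036,0.005],[-0.0115,-0.0017,-0.0448],255],[[-0.006,0.089,-0.012],[-0.0188,-0.0248,-0.079],255],[[-0.009,0.141,-0.029],[-0.0261,-0.0479,-0.1131],255],[[-0.01,0.172,-0.042],[-0.0256,-0.1036,-0.1096],255],[[-0.011,0.202,-0.054],[-0.025,-0.1594,-0.106],255],[[-0.012,0.233,-0.066],[-0.0246,-0.215,-0.1025],255],[[-0.012,0.263,-0.079],[-0.024,-0.271,-0.099],255],[[-0.013,0.293,-0.091],[-0.0236,-0.3266,-0.0955],255],[[-0.014,0.324,-0.103],[-0.0231,-0.3824,-0.092],255]], squeeze=20)

```text
time: 19.7
position: [0.499, -0.3057, 0.1143]
tool_rot: [0.167, -3.074, 0.003]
ft_force: [0.6, 0.2, -0.4]
grip_width: 0.282
```

step_arm(plan=[[[0,0,0],[0,0,0],255],[[0,0,0],[0,0,0],255],[[0,0,0],[0,0,0],255],[[0,0,0],[0,0,0],255],[[0,0,0],[0,0,0],255],[[0,0,0],[0,0,0],255],[[0,0,0],[0,0,0],255],[[0,0,0],[0,0,0],255],[[0,0,0],[0,0,0],255],[[0,0,0],[0,0,0],255]])

```text
time: 20.95
position: [0.5002, -0.3045, 0.1155]
tool_rot: [0.166, -3.077, 0.005]
ft_force: [0.9, -1.3, 0.7]
grip_width: 0.281
```

```bash
python3 look.py w14; python3 - <<'E'
from h import *
M,p=cur(); z=M[:,2]; print('tool x',np.degrees(np.arctan2(-M[1,0],-M[0,0])),'lean',np.degrees(np.arctan2(M[2,0],-z[2])), 'g',p-.005*z)
save('scene','s14.png',(240,40,360,130),6.5); save('top','t14.png',(300,100,450,240),4)
E
```

```text
20.95 [ 0.5002 -0.3045  0.1155] [ 0.1661 -3.0775  0.0047] [ 0.083  0.328  0.478  1.735 -0.123  1.164  2.273] [ 0.86 -1.26  0.66] 0.2810698040665949
[[-0.992 -0.108 -0.059]
 [-0.107  0.994 -0.006]
 [ 0.06   0.    -0.998]]
tool x 6.178470271550652 lean 3.4211486939327953 g [ 0.50043942 -0.3045196   0.12044938]
```

View pics/w14.png

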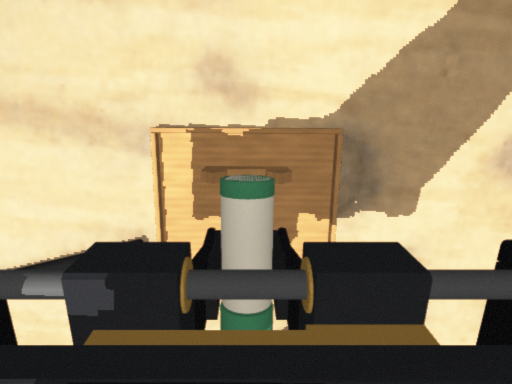

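View pics/s14.png

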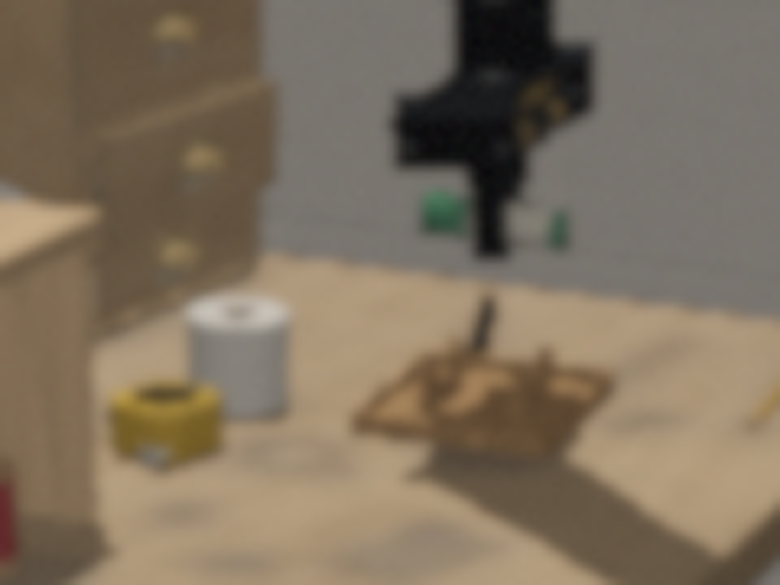

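```bash
python3 - <<'E'
from ang import *
d=np.load('pics/w14.npz');W=(d['K'],d['R'],d['t']);M=R.from_rotvec(d['rot']).as_matrix();p=d['pos']
im=cv2.imread('pics/w14.png'); s=3.6; x0,y0=140,110
big=cv2.resize(im[y0:250,x0:355],None,fx=s,fy=s,interpolation=3)
def T(P,pose): return P@R.from_euler('z',pose[2]).as_matrix().T+[pose[0],pose[1],0]
rim=np.array([[.066,.075,.014],[-.066,.075,.014],[-.066,-.075,.014],[.066,-.075,.014]])
y=[-.034,-.0245,-.015,-.015,.015,.015,.0245,.034]; z=[.039,.039,.030,.020,.020,.030,.039,.039]
rib=np.array([[-.035,a,b] for a,b in zip(y,z)]+[[-.035,.034,.004],[-.035,-.034,.004]])
for pose,c in (((.5045,-.3045,.113),(255,0,255)),((.4997,-.3045,.0955),(0,255,255))):
    for P in (rim,rib):
        q=(proj(W,T(P,pose))-[x0,y0]+.5)*s-.5; cv2.polylines(big,[q.round().astype(np.int32)],P is rib,c,1)
cv2.imwrite('pics/o14.png',big)
b=cv2.resize(im[160:345,200:300],None,fx=6,fy=6,interpolation=3); out=[]
for phi in (0,3,6):
    bb=b.copy()
    for ring in model(phi)[::2]:
        q=(proj(W,ring@M.T+p)-[200,160]+.5)*6; cv2.polylines(bb,[q.astype(np.int32)],True,(255,0,255),1)
    out.append(bb)
cv2.imwrite('pics/e14.png',cv2.resize(np.hstack(out),None,fx=.44,fy=.5))
E
```

```text
(no output)
```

View pics/o14.png

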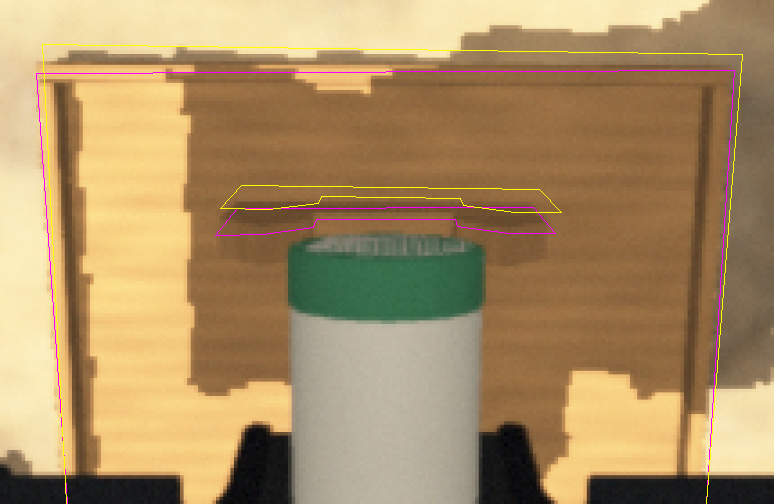

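View pics/e14.png

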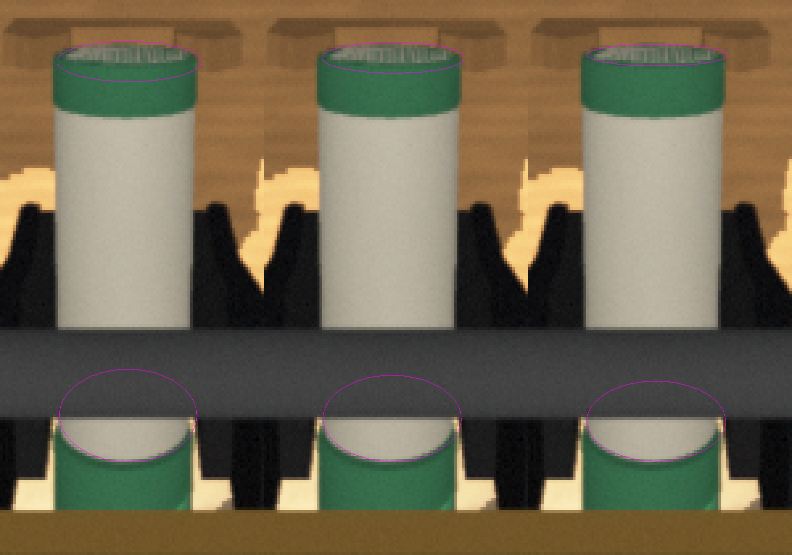

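```bash
python3 - <<'E'
from ang import *
from fit import poly
S=cal('scene');d=np.load('pics/w14.npz');M=R.from_rotvec(d['rot']).as_matrix();p=d['pos']
im=ctrl.get_image('scene')[:,:,::-1]; out=[]
for t in (-5,0,5):
    h=np.array([np.cos(.1078),np.sin(.1078),0]); ax=h*np.cos(np.radians(t))+np.array([0,0,np.sin(np.radians(t))]); g=p+M@np.array([-.0007,.0002,-.005])
    u=np.array([-h[1],h[0],0]);v=np.cross(ax,u)
    ring=lambda s,r:g+ax*(s-.044)+r*(np.cos(th)[:,None]*u+np.sin(th)[:,None]*v)
    b=cv2.resize(im[60:90,295:340],None,fx=12,fy=12,interpolation=3)
    for P in (np.vstack([ring(0,.0125),ring(.062,.0125)]),np.vstack([ring(.062,.0133),ring(.092,.0133)])):
        q=cv2.convexHull(((proj(S,P)-[295,60]+.5)*12-.5).astype(np.float32)).astype(np.int32); cv2.polylines(b,[q],True,(255,0,255),1)
    out.append(b)
cv2.imwrite('pics/sc14.png',cv2.resize(np.vstack(out),None,fx=.55,fy=.55))
E
```

```text
(no output)
```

View pics/sc14.png

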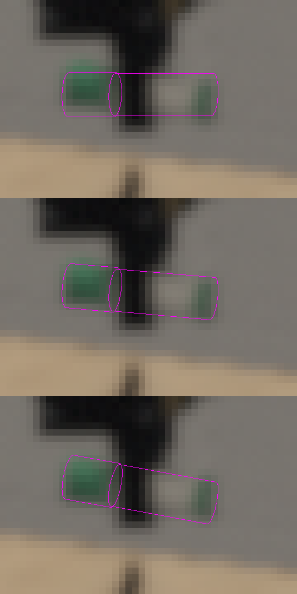

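step_arm(plan=[[[0,0.004,0],[-0.0011,0,0.018],255],[[0,0.009,0],[-0.0022,0,0.036],255],[[0,0.013,0],[-0.0033,0,0.054],255],[[0,0.017,0],[-0.004,0,0.066],255],[[0,0.017,0],[-0.0043,0,0.071],255],[[0,0.017,0],[-0.0046,0,0.076],255],[[0,0.017,0],[-0.0048,0,0.079],255],[[0,0.017,0],[-0.005,0,0.082],255],[[0,0.017,0],[-0.0051,0,0.084],255],[[0,0.017,0],[-0.0051,0,0.085],255]], squeeze=20)

```text
time: 22.4
position: [0.5002, -0.3045, 0.0303]
tool_rot: [0.165, -3.061, 0.006]
ft_force: [-0.7, -0.2, -0.8]
grip_width: 0.275
```

```bash
python3 look.py w15; python3 - <<'E'
from h import *
M,p=cur(); print('g',p-.005*M[:,2])
save('scene','s15.png',(285,70,345,120),12)
E
```

```text
22.4 [ 0.5002 -0.3045  0.0303] [ 0.1654 -3.0606  0.006 ] [ 0.103  0.44   0.455  1.786 -0.167  1.025  2.297] [-0.68 -0.21 -0.75] 0.27535452509085234
[[-0.991 -0.108 -0.076]
 [-0.107  0.994 -0.008]
 [ 0.076  0.    -0.997]]
g [ 0.50053448 -0.30442242  0.03521981]
```

View pics/w15.png

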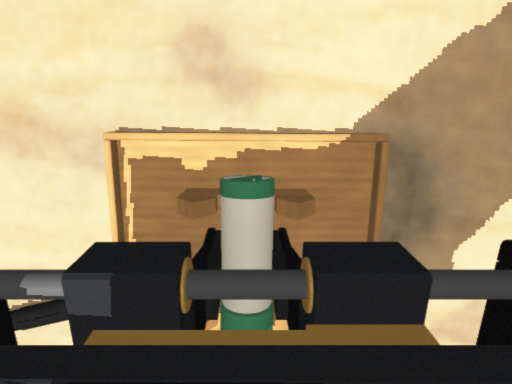

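View pics/s15.png

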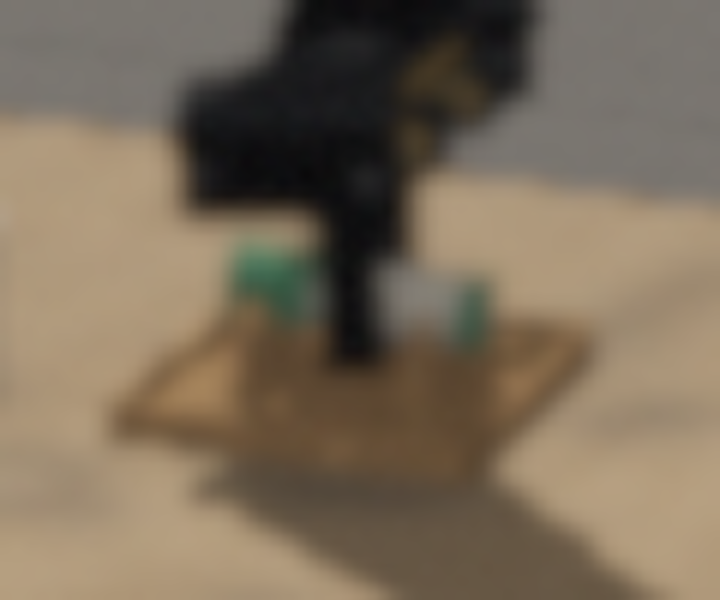

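```bash
python3 - <<'E'
from ang import *
d=np.load('pics/w15.npz');W=(d['K'],d['R'],d['t'])
im=cv2.imread('pics/w15.png'); s=2.8; x0,y0=95,115
big=cv2.resize(im[y0:250,x0:400],None,fx=s,fy=s,interpolation=3)
def T(P,pose): return P@R.from_euler('z',pose[2]).as_matrix().T+[pose[0],pose[1],0]
rim=np.array([[.066,.075,.014],[-.066,.075,.014],[-.066,-.075,.014],[.066,-.075,.014]])
rib=np.array([[xx,yy,zz] for xx in (-.035,) for yy,zz in ((-.034,.004),(-.034,.039),(-.0245,.039),(-.015,.03),(-.015,.02),(.015,.02),(.015,.03),(.0245,.039),(.034,.039),(.034,.004))])
rib2=rib+[.008,0,0]
for pose,c in (((.5025,-.3045,.107),(255,0,255)),):
    for P in (rim,rib,rib2):
        q=(proj(W,T(P,pose))-[x0,y0]+.5)*s-.5; cv2.polylines(big,[q.round().astype(np.int32)],False,c,1)
cv2.imwrite('pics/o15.png',big)
E
```

```text
(no output)
```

View pics/o15.png

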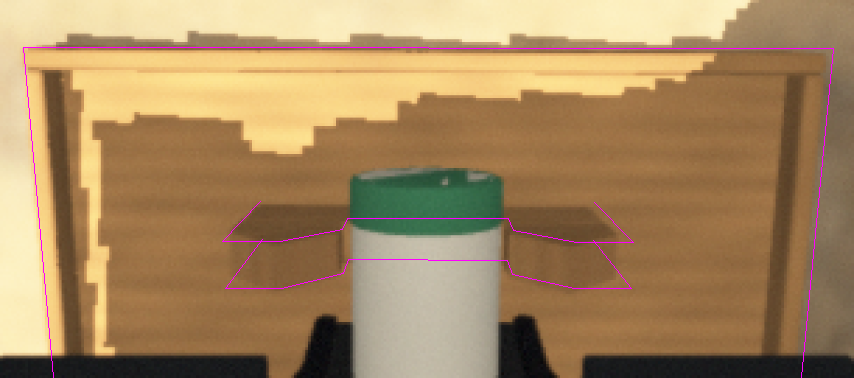

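step_arm(plan=[[[0,0,0],[0,0,0.0006],255],[[0,0,0],[-0.0001,0,0.0012],255],[[0,0,0],[-0.0001,0,0.0018],255],[[0,0,0],[-0.0002,0,0.0022],255],[[0,0,0],[-0.0002,0,0.0022],255],[[0,0,0],[-0.0002,0,0.0022],180],[[0,0,0],[-0.0002,0,0.0022],172],[[0,0,0],[-0.0002,0,0.0022],160],[[0,0,0],[-0.0002,0,0.0022],145],[[0,0,0],[-0.0002,0,0.0022],130]])

```text
time: 23.75
position: [0.5002, -0.3045, 0.0281]
tool_rot: [0.165, -3.061, 0.006]
ft_force: [0.6, -0.6, 1.5]
grip_width: 0.459
```

```bash
python3 look.py w16
```

```text
23.75 [ 0.5002 -0.3045  0.0281] [ 0.1653 -3.0606  0.0061] [ 0.104  0.443  0.454  1.787 -0.169  1.021  2.297] [ 0.56 -0.56  1.49] 0.4590597830165246
[[-0.991 -0.108 -0.076]
 [-0.107  0.994 -0.008]
 [ 0.077  0.    -0.997]]
```

View pics/w16.png

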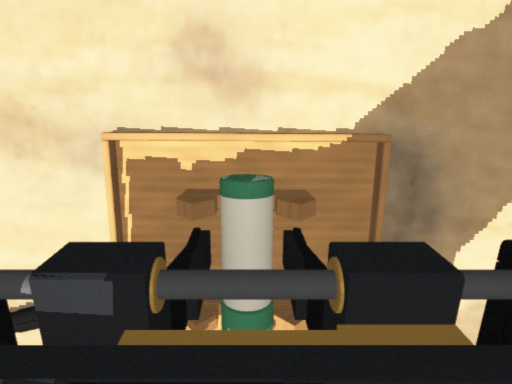

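step_arm(plan=[[[0,0,0],[0.0004,0,-0.005],125],[[0,0,0],[0.0012,0,-0.015],125],[[0,0,0],[0.0023,0,-0.03],125],[[0,0,0],[0.0038,0,-0.05],125],[[0,0,0],[0.0054,0,-0.07],125],[[0,0,0],[0.007,0,-0.09],125],[[0,0,0],[0.0085,0,-0.11],125],[[0,0,0],[0.01,0,-0.13],125],[[0,0,0],[0.0115,0,-0.15],125],[[0,0,0],[0.0115,0,-0.15],125]])

```text
time: 25.05
position: [0.5012, -0.3051, 0.1806]
tool_rot: [0.165, -3.064, 0.008]
ft_force: [-0.1, 0.3, 0.0]
grip_width: 0.511
```

step_arm(plan=[[[0,0,0],[0.02,0,-0.01],125],[[0,0,0],[0.04,0,-0.02],125],[[0,0,0],[0.06,0,-0.03],125],[[0,0,0],[0.08,0,-0.04],125],[[0,0,0],[0.08,-0.02,-0.05],125],[[0,0,0],[0.08,-0.04,-0.06],125],[[0,0,0],[0.08,-0.06,-0.06],125],[[0,0,0],[0.08,-0.06,-0.06],125],[[0,0,0],[0.08,-0.06,-0.06],125],[[0,0,0],[0.08,-0.06,-0.06],125]])

```text
time: 26.3
position: [0.4321, -0.3712, 0.2442]
tool_rot: [0.167, -3.06, 0.005]
ft_force: [0.2, 0.2, 0.8]
grip_width: 0.509
```

```bash
python3 look.py w17;python3 - <<'E'
from h import *
save('scene','s17.png',(285,80,345,115),12); save('top','t17.png',None,1.5)
E
```

```text
26.3 [ 0.4321 -0.3712  0.2442] [ 0.1672 -3.0601  0.0046] [ 0.145  0.202  0.563  1.619 -0.053  1.405  2.392] [0.22 0.25 0.84] 0.509065779891363
[[-0.991 -0.109 -0.077]
 [-0.109  0.994 -0.007]
 [ 0.077  0.001 -0.997]]
```

View pics/w17.png

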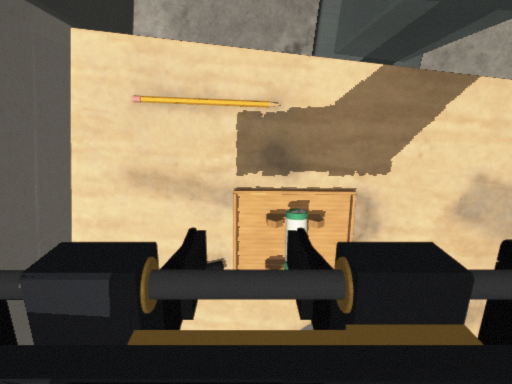

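View pics/s17.png

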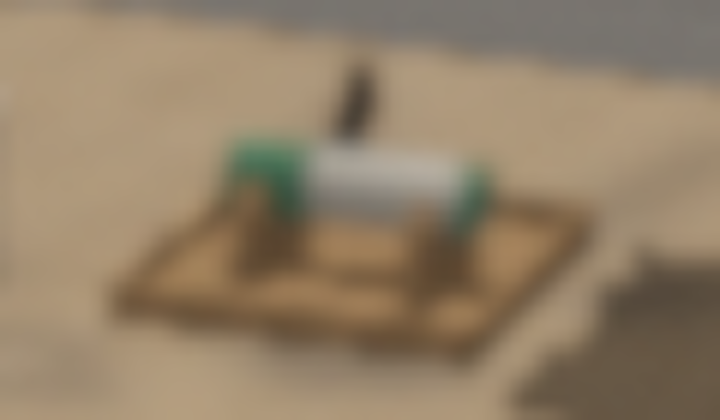

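View pics/t17.png

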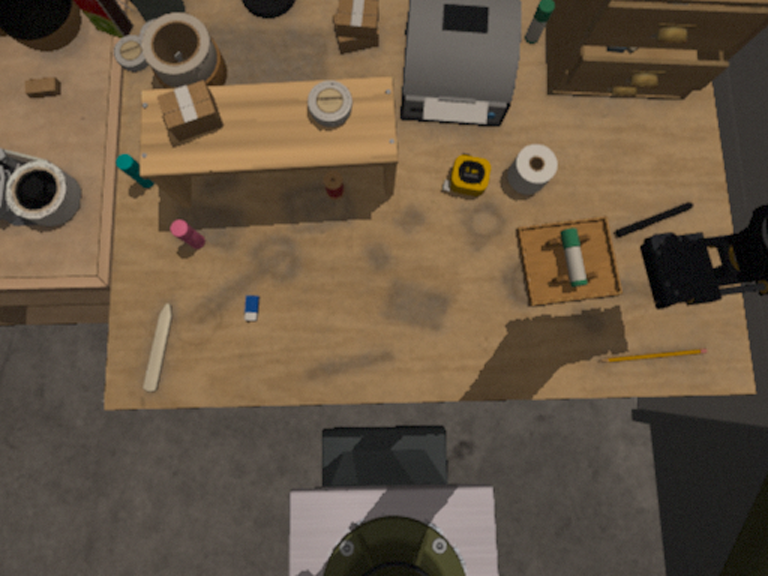

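```bash
python3 - <<'E'
from h import *
th=np.linspace(0,2*np.pi,48)
out=[]
for cam,(x0,y0,x1,y1),s in (('scene',(285,80,345,115),7),('top',(335,135,425,215),4.7)):
    C=cal(cam); im=ctrl.get_image(cam)[:,:,::-1]; b=cv2.resize(im[y0:y1,x0:x1],None,fx=s,fy=s,interpolation=3)
    yaw=.107;ax=np.array([np.cos(yaw),np.sin(yaw),0]);u=np.array([-ax[1],ax[0],0]);v=np.array([0,0,1.]);c=np.array([.5027,-.3045,.033])
    ring=lambda t,r:c+ax*(t-.046)+r*(np.cos(th)[:,None]*u+np.sin(th)[:,None]*v)
    for P in (np.vstack([ring(0,.0125),ring(.062,.0125)]),np.vstack([ring(.062,.0133),ring(.092,.0133)])):
        q=cv2.convexHull(((proj(C,P)-[x0,y0]+.5)*s-.5).astype(np.float32)).astype(np.int32); cv2.polylines(b,[q],True,(255,0,255),1)
    out.append(cv2.resize(b,(420,int(b.shape[0]*420/b.shape[1]))))
    if cam=='top':
        d=np.abs(im.astype(int)-cv2.imread('pics/top0.png').astype(int)).sum(2)
        for n,(a,e,f,g) in dict(spool=(212,112,236,136),rubber=(160,192,178,220),measure=(292,100,332,134),pink=(112,146,140,170),turq=(76,100,104,130)).items(): print(n,d[e:g,a:f].max(),d[e:g,a:f].mean().round(1))
cv2.imwrite('pics/fin.png',np.vstack(out))
print(ctrl.get_state()['time'])
E
```

```text
spool 26 7.4
rubber 29 9.8
measure 27 8.9
pink 26 8.6
turq 25 8.9
26.55
```

View pics/fin.png

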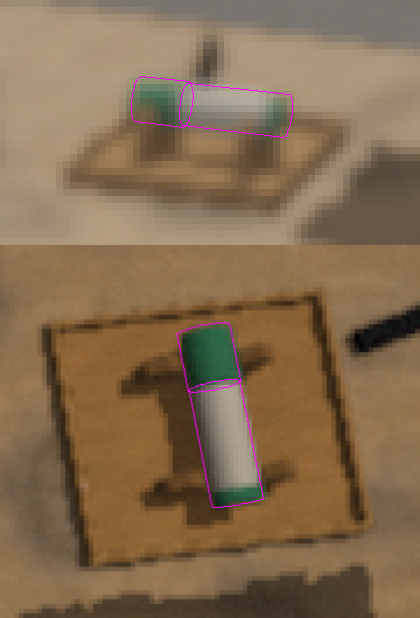

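The overlays match a level seated stick in both views, and no bystander has moved. I'm handing the job in.

```bash
python3 -c "
from bench import ctrl
print(ctrl.close_job()); print(ctrl.get_state()['time'])"
```

```text
the job is handed in; nothing more can be done
None
the job is handed in; nothing more can be done
```

The glue stick lies in both rib notches of the insert, and I handed the job in at about 26.6 s.

- **Grip and lift:** I gripped it where it stood, about 44 mm up, with 20 N. I lifted it out from under the shelf without letting go.
- **Press and place:** I pressed its base on the bare bench, where it swung flat; the reading after each move was 4.8 N or less. I carried it level to the insert, lowered it into the notches, let go and backed away.

**Last checks**
- In the scene and top views, the outline of a level, seated stick lies over it within the pictures' resolution.
- The wrist force reads about zero.
- The spool, eraser, tape measure and both look-alikes match the first picture.

**What disagreed or went off plan**
- **Lean angle:** I leaned the gripper back 57 degrees, not 32 to 45. By my clearance estimate, its 190 mm body would have hit the pink look-alike at 45 degrees or less. At 57 degrees it cleared both that and the shelf board by an estimated 9 mm.
- **Joint limit:** While I looked for a reachable pose, joint 2 touched its lower limit. It read -0.302 rad against -0.30, within the reading noise as far as I can tell.
- **Insert position:** The top and wrist views differed by about 6 mm along the lane and 1.4 degrees in yaw. Closer wrist views settled it between the two.

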